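# Air two drying boxes: set the cutlery lid, hold the plate lid

## Robot

A 7-joint arm with a two-finger parallel gripper is mounted at the origin on the work surface. World frame = base frame: x ahead of the robot, y to its left, z up, the work surface at z = 0. Lengths are in m, angles in degrees, forces in N, time in s.
With the tool pointing down it reaches from about 0.425 to 0.875 m from the base axis. Payload 4.7 kg.
Tool frame: the origin (TCP) lies at the very end of the fingers, on their centre line; the grasp point (between the pads) lies 19 mm behind it; z points along the fingers, y is the direction in which the jaws open and shut (so a half turn about z gives the same grasp; the last joint's range is limited). The gripper opens to 87 mm and grips with 3 to 60 N. Pads are 19 mm wide; open, the fingers measure 117 mm over their backs; the gripper's body (75 mm by 190 mm) begins 51 mm behind the grasp point.
Start: joints at [67.271, 18.392, -4.016, 83.108, 1.295, 78.541, -3.26], TCP at [0.26, -0.596, 0.191] pointing down, gripper open.
Joint ranges: [-163.93, 163.93], [-17.29, 119.83], [-79.2, 71.16], [3.27, 140.29], [-89.18, 269.18], [5.43, 117.66], [-154.24, 154.24]. Speed limits (degrees/s): [147.25, 147.25, 180, 180, 180, 180, 180].

## Interface

Orientations are given as [roll, pitch, yaw] about the fixed x, y, z axes, in that order (R = Rz(yaw) Ry(pitch) Rx(roll)).
In Python, from cell import * gives the robot as it stands.
- The arm moves only by the tool arm_command, never from a script. Its argument "targets" is a list that holds one entry, the list of rows, each a list of 7 numbers: the shift along the tool's x, y, z in m, then the turn, a rotation vector about the tool's x, y, z in degrees, then the gripper's target within -1 to 1 (shut at 1, half-way at 0, fully open at -1). In form: [[[tx, ty, tz, rx, ry, rz, claw], ...]]. A call has 1 to 10 rows; each row is the pose to reach, as a shift and turn from the pose commanded when the call began, along the tool's axes at that moment; what a row does not reach only later rows make up. A row lasts 1/10 s, in which the tool goes at most 50 mm and 8.59 degrees, less where a joint would pass 70% of its speed; a pose out of reach is approached as far as the arm can. A call with a gripper value outside its range is refused whole. The fingers move at their own pace and stop on an object; "newtons" is the grip in N (left out, the last holds). Time passes only in rows, so rows that repeat a pose let the fingers close. It gives the time, the measured TCP pose, the force and the opening at its end, in the units of the state.
- get_obs(): the state, without advancing time (a new reading comes with each control period).
- read_camera(name): name is "scene" or "top" or "wrist"; returns a dict with "img" (384x512x3 uint8, red, green, blue), "z_map" (384x512 float32, m along the optical axis (not along the pixel's ray), 0 where there is no reading), "K" (3x3 intrinsics, pixels), "origin" and "attitude" of the camera in the world. Camera axes: x right, y down, z forward; pixel columns grow to the right and rows downward; lengths in m; the calibration is good to about 2 mm. A picture is of the moment at which its call begins.
- sign_off(): hands the job in, once; it reports no verdict.
Trained networks look in the newest picture that a camera, given by its name, has taken for a name from the list of things; names that differ only in an ending like _2 or _b are one class to them, and where a whole thing is asked for, a point or a joint stands for the part that bears it (a point fixed in the world has none). Each returns a list of dicts, best first, with "conf" (0 to 1); they miss things now and then, are a little off and sometimes report something else, mostly with a low value. They report only what shows in the picture. A call takes as long as a camera call.
- search_frame(thing, camera): "position" ([column, row] in pixels, amid what is visible of it).
The state is a dict: "time_s": time; "qpos": joint angles; "joint_velocities": joint speeds; "effort": joint torques, N m; "tool_pos": TCP position; "tool_rot": TCP orientation; "force": force on the tool from outside, world axes, zero at the start; "wrist_torque": the same for the moment, N m; "grip_width": finger opening in m.
Only numpy, scipy, OpenCV 4.12 (cv2) and the standard library are available. Lean on these libraries where they do the work, as an engineer would, in place of code of your own. Each camera call takes 0.05 s, during which the arm holds its last target.

## Task

The dishes in the two drying boxes need airing: first raise the stiff lid of the narrow cutlery box to 40 degrees open and let go, so that it stands there by itself. Then raise the lid of the wide plate box, which falls shut when released, to 50 degrees open and finish while the gripper is still holding it there, still. Leave the teapot, the mug and the bowl alone.

Things in the scene. Friction and masses are not known exactly. Their poses are not given: they have to be found in the camera images.
- plate_box: the wide drying box, white plastic, fixed to the worktop, 200 (its x) by 260 (its y) by 100 mm high with its lid off; holds a stack of plates. Origin at the centre of its underside, z up, its front (handle side) faces its own -x. It may stand left or right of the narrow box
- plate_lid: grey plastic lid of the wide box, 200 (x) by 260 (y) by 8 mm thick, weighing 0.3 to 0.6 kg, with a round steel bar handle on its outer face. Origin at the middle of the hinge line, at the underside of the lid on the rear (+x) rim of the box, 100.5 mm above the worktop; when shut its axes are parallel to the box's; the lid runs from the origin 200 mm along its own -x, its outer face is z = +8 mm. It turns about its own y axis: the front edge rises as it opens
- plate_lid_bar (a point): centre of the plate lid's handle bar: a round steel bar 12 mm thick and 100 mm long, parallel to the hinge (lid's y), its centre line 40 mm above the lid's outer face, on two 12 mm posts at its ends; 175 mm from the hinge along the lid's -x and +48 mm along the lid's z (149 mm above the worktop when shut). The point's axes are the lid's
- plate_hinge (a joint): opening angle of the plate lid in rad: 0 shut (as it starts), stop at 1.4; 50 degrees is 0.873. Almost no friction: the lid falls shut from any angle, and holding it takes 1 to 4 N at the bar
- cutlery_box: the narrow drying box, white plastic, fixed to the worktop, 200 (its x) by 120 (its y) by 100 mm high with its lid off; holds cutlery. Origin and axes as for plate_box
- cutlery_lid: grey plastic lid of the narrow box, 200 (x) by 120 (y) by 8 mm, weighing 0.18 to 0.33 kg, with the same kind of bar handle; origin, axes and hinge as for plate_lid
- cutlery_lid_bar (a point): centre of the cutlery lid's handle bar: round steel, 12 mm thick and 80 mm long, parallel to the hinge, its centre line 40 mm above the lid's outer face; 175 mm from the hinge along the lid's -x and +48 mm along the lid's z. The point's axes are the lid's
- cutlery_hinge (a joint): opening angle of the cutlery lid in rad: 0 shut, stop at 1.8; 40 degrees is 0.698. It starts anywhere from 0 to 0.3. Stiff friction hinge (0.55 Nm): the lid stays where it is left; lifting it at the bar takes 4 to 6 N
- teapot: white teapot with a loop handle and a spout, 140 mm body, 137 mm high, standing behind the boxes; origin under its centre; leave alone
- mug: white mug, 80 mm wide, 95 mm high, at the right of the boxes; origin under its centre; leave alone
- bowl: white bowl, 140 mm wide, 60 mm high, at the left of the boxes; origin under its centre; leave alone

How it is judged:
By the outcome, as a careful person would: the job done as asked, in the order asked, and still so for the second after the job is handed in, while the arm keeps its last pose, push and grip.
It also fails if it takes over 58 s, if anything falls off the work surface, if the arm or the gripper's body presses on something with over 40 N, if the wrist force passes 120 N, or if a joint passes its speed limit or range.

## Working session

There is one attempt and no reset: what is moved stays moved. The work goes in short steps, Python scripts to look and compute and a tool call to move; the robot and the scene stay as the last step left them, time stands still between calls to the robot, and variables do not carry over. Pictures are saved under pics/ and viewed, and the job is handed in when it is done.

Besides the shell and the picture viewer there is one more tool, called after ">>>" in YAML: its name, and indented under it one key for each argument. arm_command: Moves the arm, as the interface text tells. Its arguments: {"type":"object","properties":{"targets":{"type":"array","items":{"type":"array","items":{"type":"array","items":{"type":"number"}}}},"newtons":{"type":"number"}},"required":["targets"]}

```bash
ls; mkdir -p pics; python3 - <<'E'
from cell import *
import cv2,numpy as np
o=get_obs();print(o)
for n in ("scene","top"):
    c=read_camera(n);cv2.imwrite(f"pics/{n}0.png",c["img"][:,:,::-1]);print(n,c["K"],c["origin"],c["attitude"])
    np.savez(f"{n}0.npz",**c)
    for t in ("plate_lid_bar","cutlery_lid_bar","plate_box","cutlery_box"):
        print(t,search_frame(t,n))
E
```

```text
pics
{'time_s': 0.0, 'qpos': array([67.27156152, 18.43903948, -4.01423427, 83.17489194,  1.29579564,
       78.54204443, -3.25921855]), 'joint_velocities': array([ 0.02890276,  0.12676513,  0.01261282, -0.06272734, -0.00071293,
       -0.00852229, -0.02465831]), 'effort': array([-2.17192942e-04, -4.91294825e+01, -4.04057242e-01, -3.12525415e+01,
       -6.37814845e-02,  4.38063231e-02,  1.86629118e-04]), 'tool_pos': array([ 0.25924754, -0.59538365,  0.19006173]), 'tool_rot': array([-1.79889308e+02,  7.02151647e-03,  2.35379039e+01]), 'force': array([ 0.50171523, -0.75002526, -0.16246161]), 'wrist_torque': array([-0.05224582,  0.01785255,  0.02328195]), 'grip_width': 0.08707103201719596}
scene [[365.11653812   0.         255.94372859]
 [  0.         365.11653812 195.55031949]
 [  0.           0.           1.        ]] [1.09781467 0.57772118 0.95590871] [-139.04243155   -0.3326204   139.87211633]
plate_lid_bar [{'position': [225.9, 155.3], 'conf': 0.64}]
cutlery_lid_bar [{'position': [300.9, 223.8], 'conf': 0.61}]
plate_box [{'position': [232.0, 163.2], 'conf': 0.87}]
cutlery_box [{'position': [302.4, 235.9], 'conf': 0.72}]
top [[489.95008746   0.         255.78668581]
 [  0.         489.95008746 185.65053664]
 [  0.           0.           1.        ]] [0.47350205 0.01858094 1.62115802] [-174.04942217   -1.05637034  -90.24544797]
plate_lid_bar [{'position': [315.4, 203.0], 'conf': 0.77}, {'position': [190.9, 198.9], 'conf': 0.43}]
cutlery_lid_bar [{'position': [188.3, 196.2], 'conf': 0.81}]
plate_box [{'position': [316.0, 209.6], 'conf': 0.6}]
cutlery_box [{'position': [191.1, 200.6], 'conf': 0.77}]
```

View pics/scene0.png

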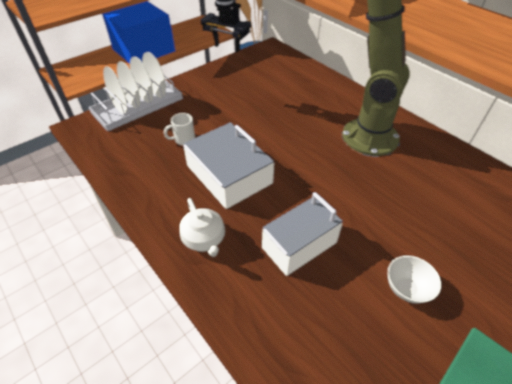

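View pics/top0.png

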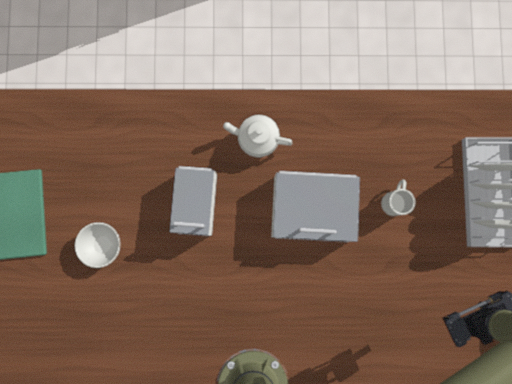

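```bash
cat > h.py <<'E'
import numpy as np,cv2
from scipy.spatial.transform import Rotation as R
def cloud(c):
    z=c["z_map"];v,u=np.indices(z.shape);K=c["K"]
    p=np.stack([(u-K[0,2])*z/K[0,0],(v-K[1,2])*z/K[1,1],z],-1)
    w=p@R.from_euler("xyz",c["attitude"],degrees=True).as_matrix().T+c["origin"]
    w[z==0]=np.nan
    return w
E
python3 - <<'E'
from h import *
c=dict(np.load("top0.npz"));w=cloud(c)
print(w[300,130],w[300,350]) # table
for name,(a,b,r0,r1) in dict(plate=(262,368,160,250),cut=(160,226,155,245)).items():
    q=w[r0:r1,a:b].reshape(-1,3);q=q[~np.isnan(q[:,0])]
    print(name,np.histogram(q[:,2],bins=np.arange(0,0.24,0.01)))
    s=q[(q[:,2]>0.09)&(q[:,2]<0.2)]
    # plane RANSAC-ish: iterative
    t=s
    for i in range(6):
        m=t.mean(0);n=np.linalg.svd(t-m,full_matrices=False)[2][2];n*=np.sign(n[2])
        t=s[np.abs((s-m)@n)<(0.006 if i<3 else .004)]
    print("plane n",n,"c",m,"tilt",np.degrees(np.arccos(n[2])),len(t),len(s))
    (cx,cy),sz,ang=cv2.minAreaRect(t[:,:2].astype(np.float32));print((cx,cy),sz,ang)
    print(cv2.boxPoints(((cx,cy),sz,ang)))
    b=s[(s-m)@n>0.025]; print("bar",len(b),b.mean(0),b.max(0),b.min(0))
    if len(b)>3:
        (cx,cy),sz,ang=cv2.minAreaRect(b[:,:2].astype(np.float32));print((cx,cy),sz,ang)
c=dict(np.load("scene0.npz"));w=cloud(c)
for name,(a,b,r0,r1) in dict(plate=(184,275,122,205),cut=(260,345,194,275)).items():
    q=w[r0:r1,a:b].reshape(-1,3);q=q[(q[:,2]>0.09)&(q[:,2]<.25)]
    t=q
    for i in range(6):
        m=t.mean(0);n=np.linalg.svd(t-m,full_matrices=False)[2][2];n*=np.sign(n[2])
        t=q[np.abs((q-m)@n)<.005]
    print(name,n,m); print(cv2.boxPoints(cv2.minAreaRect(t[:,:2].astype(np.float32))))
    b=q[((q-m)@n>0.025)&((q-m)@n<.06)];print("bar",len(b),b.mean(0),b.min(0),b.max(0))
E
```

```text
[ 0.27123489  0.3970422  -0.00306607] [ 0.26735749 -0.31683708  0.00359948]
plate (array([2539,   79,   29,    9,    8,   16,   15,   28,   13,   18, 2595,
       2737,   12,    2,   10,  125,   12,    0,    0,    0,    0,    0,
          0]), array([0.  , 0.01, 0.02, 0.03, 0.04, 0.05, 0.06, 0.07, 0.08, 0.09, 0.1 ,
       0.11, 0.12, 0.13, 0.14, 0.15, 0.16, 0.17, 0.18, 0.19, 0.2 , 0.21,
       0.22, 0.23]))
plane n [-1.94733449e-04  1.86511752e-04  9.99999964e-01] c [ 0.56926796 -0.19587215  0.1101014 ] tilt 0.015449448836626994 4077 5511
(0.5687957406044006, -0.19683562219142914) (0.2605622112751007, 0.20464541018009186) 86.61136627197266
[[ 0.45895123 -0.3208408 ]
 [ 0.6632389  -0.33293706]
 [ 0.67864025 -0.07283044]
 [ 0.4743526  -0.06073418]]
bar 149 [ 0.49157748 -0.1908811   0.15477736] [ 0.49885031 -0.13653583  0.16443613] [ 0.48345106 -0.24663013  0.13594609]
(0.4914899170398712, -0.19159573316574097) (0.11045379191637039, 0.012030011042952538) 86.86369323730469
cut (array([2111,   63,   16,   16,   14,   19,   16,   22,   18,   16,  690,
       1720,   36,    1,    2,   78,  
[... 671 characters left out ...]
0.1934625655412674) (0.0892462357878685, 0.011732768267393112) 85.416015625
plate [-3.12565027e-04  1.19151041e-03  9.99999241e-01] [ 0.57699943 -0.18958442  0.10779435]
[[ 0.4573033  -0.32234204]
 [ 0.66557074 -0.33532307]
 [ 0.68190885 -0.07319424]
 [ 0.4736414  -0.06021321]]
bar 102 [ 0.49546534 -0.18972104  0.14996948] [ 0.48487836 -0.24527393  0.13312686] [ 0.50356731 -0.13680311  0.16060123]
cut [1.99469351e-02 5.35156018e-04 9.99800897e-01] [0.597778   0.18880023 0.10939895]
[[0.48148826 0.13407435]
 [0.6870827  0.1176668 ]
 [0.69673765 0.23864774]
 [0.49114317 0.2550553 ]]
bar 140 [0.51559125 0.19633733 0.15317763] [0.5064643  0.14843325 0.13721846] [0.52347664 0.23864874 0.16007216]
```

```bash
cat >> h.py <<'E'
BOX=dict(plate=dict(hinge=np.array([.6672,-.2014,.1005]),yaw=-3.4),cut=dict(hinge=np.array([.6868,.1800,.1005]),yaw=-4.6))
def bar(b,a):
    B=BOX[b];return B["hinge"]+R.from_euler("zy",[B["yaw"],a],intrinsic=False and True or False,degrees=True).apply([0,0,0]) if False else B["hinge"]+(R.from_euler("z",B["yaw"],degrees=True)*R.from_euler("y",a,degrees=True)).apply([-.175,0,.048])
def tool(b,theta):
    t=np.radians(theta);s,c=np.sin(t),np.cos(t)
    return R.from_euler("z",BOX[b]["yaw"],degrees=True)*R.from_matrix(np.array([[0,1,0],[c,0,s],[s,0,-c]]).T)
def pose(b,a,theta,back=0):
    T=tool(b,theta);return bar(b,a)+T.apply([0,0,.019-back]),T
def rel(p,T,p0,T0):
    return np.round(np.r_[T0.inv().apply(p-p0),(T0.inv()*T).as_rotvec(degrees=True)],4)
def cur(o): return np.array(o["tool_pos"]),R.from_euler("xyz",o["tool_rot"],degrees=True)
E
python3 - <<'E'
from h import *
from cell import *
o=get_obs();p0,T0=cur(o)
print(bar("cut",1.2),bar("plate",0))
p,T=pose("cut",1.2,32,.12);print(p)
print("up",rel(p0+[0,0,.2],T0,p0,T0)); 
p1=np.array([.45,-.2,.40]);print(rel(p1,tool("cut",15),p0,T0))
p1=np.array([.45,.1,.38]);print(rel(p1,tool("cut",25),p0,T0))
E
```

```text
[0.51340395 0.19395111 0.1521544 ] [ 0.49250803 -0.19102138  0.1485    ]
[0.46005451 0.19824351 0.23780725]
up [-0.   0.  -0.2  0.   0.   0. ]
[  0.3327  -0.2869  -0.2089 -13.5088   8.098  -61.4883]
[  0.4525  -0.5619  -0.1889 -22.5066  13.4892 -60.8321]
```

>>> arm_command:
  targets:
    - [[0, 0, -0.05, 0, 0, 0, 0], [0, 0, -0.1, 0, 0, 0, 0], [0.03, -0.02, -0.14, -1, 1, -6, 0], [0.07, -0.05, -0.18, -3, 2, -13, 0], [0.11, -0.09, -0.2, -4, 2.5, -20, 0], [0.15, -0.13, -0.205, -6, 3.5, -27, 0], [0.19, -0.17, -0.207, -7.5, 4.5, -34, 0], [0.24, -0.21, -0.208, -9.5, 5.5, -42, 0], [0.285, -0.25, -0.209, -11.5, 7, -52, 0], [0.333, -0.287, -0.209, -13.5, 8.1, -61.5, 0]]

```text
time_s: 1.5
tool_pos: [0.4173, -0.2633, 0.3998]
tool_rot: [165.5, -0.2, 82.9]
force: [0.7, -0.6, -0.5]
grip_width: 0.0435
```

```bash
python3 - <<'E'
from h import *
from cell import *
o=get_obs();p0,T0=cur(o);print(o["qpos"],p0,o["tool_rot"],o["grip_width"],o["time_s"])
p,T=pose("cut",1.2,32,.12);print(rel(p,T,p0,T0))
E
```

```text
[ 56.36982562 -12.46431168 -17.07850624  92.92551416 -11.54239448
  86.74055238  31.59675336] [ 0.41731412 -0.26332802  0.39977294] [165.46201046  -0.24261259  82.92776034] 0.04354806962307344 1.5
[  0.4626  -0.0551   0.1551 -17.454    0.7567  -2.3762]
```

>>> arm_command:
  targets:
    - [[0.046, -0.005, 0.015, -1.7, 0, 0, 0], [0.092, -0.01, 0.03, -3.5, 0, 0, 0], [0.138, -0.016, 0.045, -5.2, 0.2, -0.7, 0], [0.185, -0.022, 0.06, -7, 0.3, -1, 0], [0.23, -0.027, 0.075, -8.7, 0.4, -1.2, 0], [0.276, -0.033, 0.09, -10.5, 0.5, -1.5, 0], [0.32, -0.038, 0.105, -12, 0.5, -1.8, 0], [0.366, -0.044, 0.12, -14, 0.6, -2, 0], [0.42, -0.05, 0.14, -16, 0.7, -2.2, 0], [0.45, -0.055, 0.15, -17.4, 0.7, -2.4, 0]]

```text
time_s: 2.5
tool_pos: [0.4734, -0.0756, 0.1905]
tool_rot: [161.7, -4.8, 84.6]
force: [0.1, 6.8, 1.2]
grip_width: 0.0435
```

>>> arm_command:
  targets:
    - [[0, 0, 0, 0, 0, 0, 0], [0, 0, 0, 0, 0, 0, 0], [0, 0, 0, 0, 0, 0, 0]]

```text
time_s: 2.8
tool_pos: [0.4768, -0.0875, 0.1985]
tool_rot: [160.9, -5.1, 83.8]
force: [-0.2, 0.0, -0.8]
grip_width: 0.0438
```

```bash
cat > look.py <<'E'
import sys
from h import *
from cell import *
import numpy as np
def look(tag,cams):
    for n in cams:
        c=read_camera(n);cv2.imwrite(f"pics/{n}{tag}.png",c["img"][:,:,::-1]);np.savez(f"{n}{tag}.npz",**c)
E
python3 - <<'E'
from look import *
o=get_obs();p0,T0=cur(o);print(o["qpos"],p0,o["tool_rot"],o["grip_width"],o["time_s"])
p,T=pose("cut",1.2,32,.12);print(rel(p,T,p0,T0))
p,T=pose("cut",1.2,32,0);print(rel(p,T,p0,T0))
look("1",["wrist","scene"])
E
```

```text
[ 18.63613267 -17.25962909  -4.53247027 120.89050051 -10.27117784
  58.35527103  11.01796164] [ 0.47679047 -0.08749253  0.19849689] [160.92662604  -5.13936775  83.7749576 ] 0.04381524960950492 2.8
[  0.2846  -0.0405  -0.0287 -12.8442  -3.9452  -3.6884]
[  0.2773  -0.0136   0.088  -12.8442  -3.9452  -3.6884]
```

```bash
cat > kin.py <<'E'
from h import *
import itertools
from scipy.optimize import least_squares
D=[([67.27156152, 18.43903948, -4.01423427, 83.17489194,  1.29579564,78.54204443, -3.25921855],[0.25924754, -0.59538365,  0.19006173],[-179.889,.007,23.538]),
([56.36982562,-12.46431168,-17.07850624,92.92551416,-11.54239448,86.74055238,31.59675336],[0.41731412,-0.26332802,0.39977294],[165.46201,-.24261,82.92776]),
([18.63613267,-17.25962909,-4.53247027,120.89050051,-10.27117784,58.35527103,11.01796164],[0.47679047,-0.08749253,0.19849689],[160.92663,-5.13937,83.77496])]
def fk(q,P,s,off=0):
    h,L1,L2,L3,a1,a2,a3=P
    T=R.identity();p=np.array([0,0,h])
    for i,(ax,v) in enumerate([(0,0),(0,a1+1j*L1),(0,a2+1j*L2),(0,a3+1j*L3)]):
        if i: p=p+T.apply([v.real,0,v.imag])
        if i<3:
            T=T*R.from_euler("z",s[i]*q[2*i],degrees=True)*R.from_euler("y",q[2*i+1],degrees=True)
        if i==2: pass
    T=T*R.from_euler("z",s[3]*q[6],degrees=True)
    return p,T
E
python3 - <<'E'
from kin import *
for s in itertools.product([1,-1],repeat=4):
    # orientation: constant tool offset C: T_meas = T_fk*C
    Cs=[fk(q,[0]*7,s)[1].inv()*R.from_euler("xyz",e,degrees=True) for q,p,e in D]
    m=R.concatenate(Cs).mean();err=[np.degrees((m.inv()*c).magnitude()) for c in Cs]
    if max(err)<5: print(s,np.round(err,2),m.as_rotvec(degrees=True))
    if max(err)<5:
        # a-offsets: none first
        f=lambda P:np.concatenate([fk(q,list(P)+[0]*3,s)[0]-p for q,p,e in D])
        r=least_squares(f,[.3,.4,.4,.25]);print(r.x,np.abs(r.fun).max())
        f=lambda P:np.concatenate([fk(q,P,s)[0]-p for q,p,e in D])
        r=least_squares(f,[.3,.4,.4,.25,0,0,0]);print(r.x,np.abs(r.fun).max())
E
```

```text
(-1, -1, -1, -1) [0. 0. 0.] [7.59787785e-05 8.73125272e-05 8.99999673e+01]
[0.17352538 0.40192072 0.53181281 0.25452048] 0.024530801983727424
[ 0.13820235  0.39506833  0.50949099  0.25077399  0.0227571  -0.03586083
  0.00240913] 0.023610779513559055
```

View pics/scene1.png

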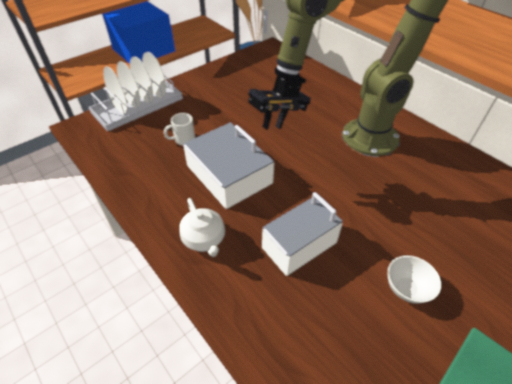

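View pics/wrist1.png

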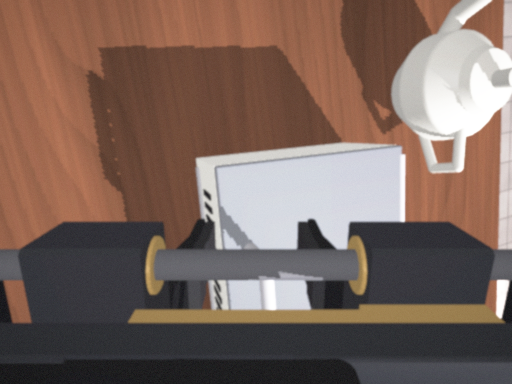

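```bash
cat > kin.py <<'E'
from h import *
import json,os
from scipy.optimize import least_squares
D=json.load(open("D.json")) if os.path.exists("D.json") else [([67.27156152, 18.43903948, -4.01423427, 83.17489194,  1.29579564,78.54204443, -3.25921855],[0.25924754, -0.59538365,  0.19006173]),
([56.36982562,-12.46431168,-17.07850624,92.92551416,-11.54239448,86.74055238,31.59675336],[0.41731412,-0.26332802,0.39977294]),
([18.63613267,-17.25962909,-4.53247027,120.89050051,-10.27117784,58.35527103,11.01796164],[0.47679047,-0.08749253,0.19849689])]
def add(o):
    D.append((list(map(float,o["qpos"])),list(map(float,o["tool_pos"]))));json.dump(D,open("D.json","w"))
def fk(q,P):
    # P: h; per link (x,y,z) for links 1..3 ; wrist link along q6 before tool : x,y
    T=R.identity();p=np.array([0,0,P[0]])
    for i in range(3):
        T=T*R.from_euler("z",-q[2*i],degrees=True)*R.from_euler("y",q[2*i+1],degrees=True)
        p=p+T.apply(P[1+3*i:4+3*i])
    T=T*R.from_euler("z",-q[6],degrees=True)*R.from_euler("z",90,degrees=True)
    return p,T
P0=np.array([.27,0,0,.4,0,0,.45,0,0,.25])
def fit():
    w=np.array([.1,1,1,.1,1,1,.1,1,1,.1])
    f=lambda P:np.concatenate([(fk(q,P)[0]-p)/.001 for q,p in D]+[(P-P0)*w/.03])
    r=least_squares(f,P0);return r.x,[fk(q,r.x)[0]-p for q,p in D]
def ik(p,T,P,q0,n=30):
    lo=np.array([-163.93,-17.29,-79.2,3.27,-89.18,5.43,-154.24])+1;hi=np.array([163.93,119.83,71.16,140.29,269.18,117.66,154.24])-1
    best=None;rng=np.random.default_rng(0)
    for k in range(n):
        x0=np.clip(np.array(q0)+(rng.normal(0,25,7) if k else 0),lo+1,hi-1)
        f=lambda q:np.r_[(fk(q,P)[0]-p)*1000,(T.inv()*fk(q,P)[1]).as_rotvec(degrees=True)*3,(q-q0)*.003]
        r=least_squares(f,x0,bounds=(lo,hi))
        if best is None or r.cost<best.cost: best=r
    return best.x,np.linalg.norm(best.fun[:3]),np.linalg.norm(best.fun[3:6])/3
E
python3 - <<'E'
from kin import *
P,e=fit();print(P.round(4));print(np.round(e,4))
q0=D[2][0]
for b,a0,a1 in (("cut",1.2,40),("plate",0,50)):
    for th in (30,15,0,-15):
        print(b,"start",th,[np.round(v,1) for v in ik(*pose(b,a0,th),P,q0,8)])
    for th in (15,0,-15,-30):
        print(b,"end",th,[np.round(v,1) for v in ik(*pose(b,a1,th),P,q0,8)])
E
```

```text
[ 2.476e-01  2.000e-04 -1.290e-02  4.677e-01 -1.700e-03 -1.220e-02
  5.127e-01  3.000e-04 -1.400e-03  3.996e-01]
[[ 0.     -0.      0.0001]
 [-0.     -0.0001 -0.    ]
 [ 0.      0.0001 -0.    ]]
cut start 30 [array([ 14.6, -11.4, -46.4, 124.6,  15. ,  40. , -47.1]), np.float64(0.0), np.float64(0.0)]
cut start 15 [array([ -2.3,  -1. , -26.5, 113.5,   9.5,  55.2, -38. ]), np.float64(0.0), np.float64(0.0)]
cut start 0 [array([ -7.5,   9. , -17.5, 101.7,   2.9,  69.7, -30.4]), np.float64(0.0), np.float64(0.0)]
cut start -15 [array([ -9.7,  19.8, -12. ,  89.8,  -2.5,  84.3, -25.5]), np.float64(0.0), np.float64(0.0)]
cut end 15 [array([ -4.5,   3.2, -21.1,  98.1,   9.4,  66.1, -32.9]), np.float64(0.0), np.float64(0.0)]
cut end 0 [array([ -9.1,  13.6, -13.6,  84.9,   3.2,  81.8, -27.4]), np.float64(0.0), np.float64(0.0)]
cut end -15 [array([-11. ,  25. ,  -8.7,  71.4,  -2.4,  97.6, -23.9]), np.float64(0.0), np.float64(0.0)]
cut end -30 [array([-11.3,  37.1,  -5.8,  57.7,  -7.7, 113.3, -22.8]), np.float64(0.0), np.float64(0.0)]
plate start 30 [array([ 19.1, -14. ,   6.5, 129.9, -15.7,  37.1,  32.7]), np.float64(0.0), np.float64(0.0)]
plate start 15 [array([ 21.9,  -4.7,  -0.2, 117.5,  -5.9,  53. ,  21.2]), np.float64(0.0), np.float64(0.0)]
plate start 0 [array([ 19.8,   6. ,  -1.6, 105.1,   0.2,  68.8,  14.8]), np.float64(0.0), np.float64(0.0)]
plate start -15 [array([16.6, 17.6, -0.7, 92.8,  3.4, 84.3, 11.7]), np.float64(0.0), np.float64(0.0)]
plate end 15 [array([20.1,  2.8, -1.8, 96.6, -4.1, 66.2, 16. ]), np.float64(0.0), np.float64(0.0)]
plate end 0 [array([17.1, 14.1, -1.4, 82.3,  0.3, 83.6, 12.3]), np.float64(0.0), np.float64(0.0)]
plate end -15 [array([ 14.1,  26.3,   0.3,  67.7,   2.7, 100.7,  11.1]), np.float64(0.0), np.float64(0.0)]
plate end -30 [array([  3.4,  39.7,  19.2,  53.7,  -3.6, 116.7,  17.3]), np.float64(0.5), np.float64(0.4)]
```

```bash
python3 - <<'E'
from kin import *
from cell import *
P,e=fit();q0=D[2][0]
o=get_obs();p0,T0=cur(o)
print(ik(*pose("cut",1.2,15,.10),P,q0,8))
p,T=pose("cut",1.2,15,.10);print(p,rel(p,T,p0,T0))
w=np.array([.49,0,.27]);print(ik(w,tool("cut",12),P,q0,8),rel(w,tool("cut",12),p0,T0))
E
```

```text
(array([  4.61612751,  -8.29161955, -32.05663649, 107.94686706,
         3.87542948,  66.40617666, -33.41720833]), np.float64(0.00011110342417669149), np.float64(0.00012536722139205194))
[0.49250714 0.19563243 0.23039439] [ 0.2852 -0.0124 -0.011   4.1327 -4.4362 -3.1202]
(array([ 14.51849582, -12.83448066, -15.9496741 , 107.41348975,
        -2.35333019,  73.00570487,  -5.56566173]), np.float64(4.597945523823929e-05), np.float64(5.4295364195734356e-05)) [ 0.0948  0.0241 -0.0587  7.1305 -4.5183 -3.0043]
```

>>> arm_command:
  targets:
    - [[0.01, 0.01, -0.03, 2, -1, -1, 0], [0.03, 0.02, -0.05, 5, -3, -2, 0], [0.06, 0.024, -0.059, 7, -4.5, -3, 0], [0.095, 0.024, -0.059, 7, -4.5, -3, 0], [0.095, 0.024, -0.059, 7, -4.5, -3, 0], [0.095, 0.024, -0.059, 7, -4.5, -3, 0], [0.095, 0.024, -0.059, 7, -4.5, -3, 0]]

```text
time_s: 3.6
tool_pos: [0.4891, 0.0005, 0.269]
tool_rot: [168.0, 0.0, 85.4]
force: [-0.2, -0.1, 0.4]
grip_width: 0.0437
```

```bash
python3 - <<'E'
from kin import *
from cell import *
o=get_obs();P,e=fit();print(fk(o["qpos"],P)[0]-o["tool_pos"]);add(o);p0,T0=cur(o)
print(p0,o["tool_rot"],o["qpos"],o["time_s"])
p,T=pose("cut",1.2,15,.10);print(p,rel(p,T,p0,T0))
E
```

```text
[3.51731503e-04 2.29229953e-05 2.33737190e-04]
[4.89115184e-01 4.72047835e-04 2.68974693e-01] [1.67989146e+02 1.08877901e-02 8.54419295e+01] [ 15.0563273  -12.92213306 -16.44765267 107.54431461  -2.49697136
  72.91793317  -5.44973296] 3.6
[0.49250714 0.19563243 0.23039439] [ 1.9480e-01 -1.9900e-02  3.5200e-02 -2.9891e+00  8.0000e-04  4.3300e-02]
```

Model and commands agree. On to the pregrasp.

>>> arm_command:
  targets:
    - [[0.035, -0.004, 0.006, -0.5, 0, 0, 0], [0.07, -0.007, 0.012, -1, 0, 0, 0], [0.11, -0.011, 0.018, -1.5, 0, 0, 0], [0.15, -0.015, 0.026, -2.3, 0, 0, 0], [0.18, -0.018, 0.032, -3, 0, 0, 0], [0.195, -0.02, 0.035, -3, 0, 0, 0], [0.195, -0.02, 0.035, -3, 0, 0, 0], [0.195, -0.02, 0.035, -3, 0, 0, 0], [0.195, -0.02, 0.035, -3, 0, 0, 0]]

```text
time_s: 4.5
tool_pos: [0.4925, 0.1956, 0.2307]
tool_rot: [165.0, 0.0, 85.4]
force: [0.6, -0.6, -0.0]
grip_width: 0.043
```

```bash
python3 - <<'E'
from kin import *
from look import *
o=get_obs();add(o);p0,T0=cur(o)
print(p0,o["tool_rot"],o["qpos"],o["time_s"])
p,T=pose("cut",1.2,15,0);print(p,rel(p,T,p0,T0))
look("2",["wrist","scene"])
print(search_frame("cutlery_lid_bar","wrist"))
c=dict(np.load("wrist2.npz"));print(c["K"],c["origin"],c["attitude"])
K=c["K"];A=R.from_euler("xyz",c["attitude"],degrees=True)
for y in (-.04,0,.04):
    b=bar("cut",1.2)+R.from_euler("z",-4.6,degrees=True).apply([0,y,0])
    v=A.inv().apply(b-c["origin"]);print(K@v/v[2])
E
```

```text
[0.49249344 0.19564871 0.23070698] [1.64975153e+02 3.30595598e-02 8.54393008e+01] [  7.4840063   -8.30171545 -34.61276779 107.69067056   3.49726559
  66.41035788 -32.97291831] 4.5
[0.51830567 0.19355673 0.13380181] [ 0.000e+00 -1.000e-04  1.003e-01  2.490e-02  2.180e-02  4.650e-02]
[{'position': [302.3, 169.0], 'conf': 0.89}]
[[328.90022352   0.         255.91646821]
 [  0.         328.90022352 188.91824972]
 [  0.           0.           1.        ]] [0.44852339 0.27033423 0.41870523] [164.9919902  -15.01942103  -4.49305925]
[254.91675125 228.90169458   1.        ]
[254.96373871 185.72243014   1.        ]
[255.01426698 139.28932901   1.        ]
```

View pics/wrist2.png

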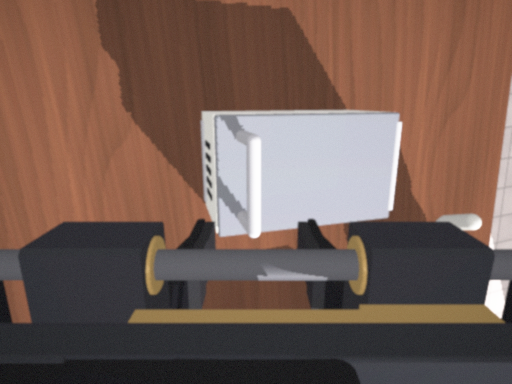

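View pics/scene2.png

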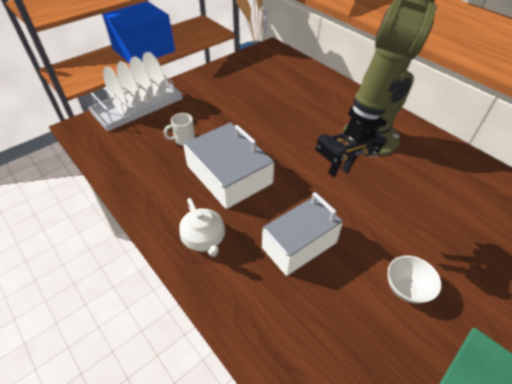

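>>> arm_command:
  targets:
    - [[0, -0.001, 0.02, 0, 0, 0, 0], [0, -0.001, 0.04, 0, 0, 0, 0], [0, -0.001, 0.06, 0, 0, 0, 0], [0, -0.001, 0.08, 0, 0, 0, 0], [0, -0.001, 0.1, 0, 0, 0, 0], [0, -0.001, 0.1, 0, 0, 0, 0], [0, -0.001, 0.1, 0, 0, 0, 0]]
  newtons: 40

```text
time_s: 5.35
tool_pos: [0.5167, 0.1958, 0.1339]
tool_rot: [165.0, 0.0, 85.6]
force: [0.3, -0.1, 1.0]
grip_width: 0.0436
```

>>> arm_command:
  targets:
    - [[0, 0, 0, 0, 0, 0, 1], [0, 0, 0, 0, 0, 0, 1], [0, 0, 0, 0, 0, 0, 1], [0, 0, 0, 0, 0, 0, 1], [0, 0, 0, 0, 0, 0, 1], [0, 0, 0, 0, 0, 0, 1]]

```text
time_s: 5.95
tool_pos: [0.5167, 0.1962, 0.1338]
tool_rot: [165.0, 0.0, 85.7]
force: [-0.1, 0.3, 0.0]
grip_width: 0.0045
```

```bash
python3 - <<'E'
from kin import *
from look import *
o=get_obs();add(o);p0,T0=cur(o)
print(p0,o["tool_rot"],o["qpos"],o["time_s"],o["force"],o["wrist_torque"],o["grip_width"])
p,T=pose("cut",1.2,15,0);print(p,rel(p,T,p0,T0))
for d in np.linspace(0,38.8,11)[1:]:
    pp,TT=pose("cut",1.2+d,15-d); print(d.round(2),rel(pp,TT,p,T))
look("3",["wrist"])
E
```

```text
[0.516666   0.1961822  0.13378837] [1.64974666e+02 1.68368821e-02 8.56581440e+01] [  7.3426755   -0.61556992 -36.34258964 113.09804764   9.57869772
  55.15667201 -38.01604635] 5.95 [-1.04779476e-01  2.77887437e-01  1.38780900e-04] [-0.03105844  0.16926146 -0.00683785] 0.00454785369915593
[0.51830567 0.19355673 0.13380181] [-0.0025  0.0018  0.0005  0.0254 -0.0506  0.2537]
3.88 [-0.      0.0055 -0.0103  3.88   -0.      0.    ]
7.76 [-0.      0.0117 -0.0202  7.76    0.     -0.    ]
11.64 [ 0.      0.0185 -0.0296 11.64    0.     -0.    ]
15.52 [-0.      0.026  -0.0386 15.52   -0.      0.    ]
19.4 [ 0.      0.034  -0.0471 19.4    -0.      0.    ]
23.28 [ 0.      0.0426 -0.0549 23.28    0.     -0.    ]
27.16 [ 0.      0.0517 -0.0622 27.16    0.      0.    ]
31.04 [ 0.      0.0613 -0.0689 31.04    0.      0.    ]
34.92 [ 0.      0.0713 -0.0749 34.92    0.      0.    ]
38.8 [-0.      0.0817 -0.0802 38.8     0.     -0.    ]
```

View pics/wrist3.png

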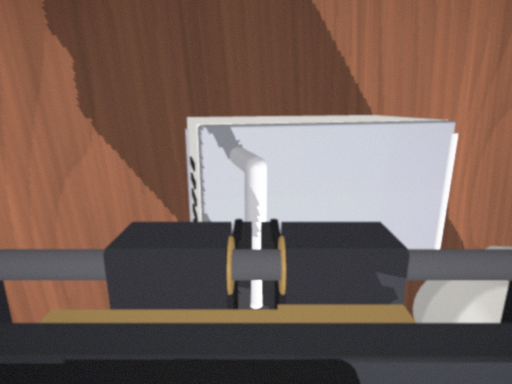

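```bash
python3 - <<'E'
from kin import *
from look import *
o=get_obs();print(o["time_s"],o["grip_width"])
for t in ("2","3"):
    c=dict(np.load(f"wrist{t}.npz"));w=cloud(c);print(t)
    for v,u in ((150,251),(180,253),(210,254),(200,258),(290,256),(160,330),(180,400)): print(v,u,w[v,u].round(4))
look("4",["wrist","scene"])
c=dict(np.load("scene4.npz"))
im=cv2.resize(c["img"][150:290,220:360,::-1],None,fx=4,fy=4,interpolation=cv2.INTER_CUBIC);cv2.imwrite("pics/s4c.png",im)
E
```

```text
6.0 0.003223151854530188
2
150 251 [0.511  0.2263 0.1581]
180 253 [0.5106 0.2009 0.1584]
210 254 [0.5096 0.174  0.1574]
200 258 [0.5136 0.1827 0.1583]
290 256 [ 0.5389 -0.0082  0.0019]
160 330 [0.606  0.198  0.1108]
180 400 [7.799e-01 1.262e-01 7.000e-04]
3
150 251 [0.5225 0.2357 0.1136]
180 253 [0.5114 0.2274 0.1589]
210 254 [0.5109 0.2103 0.1578]
200 258 [0.5132 0.2161 0.1593]
290 256 [0.508  0.1624 0.1596]
160 330 [0.5799 0.2218 0.1121]
180 400 [nan nan nan]
```

View pics/s4c.png

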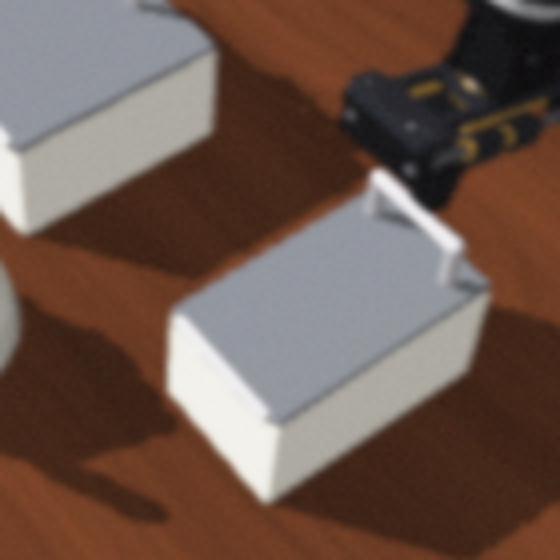

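View pics/wrist4.png

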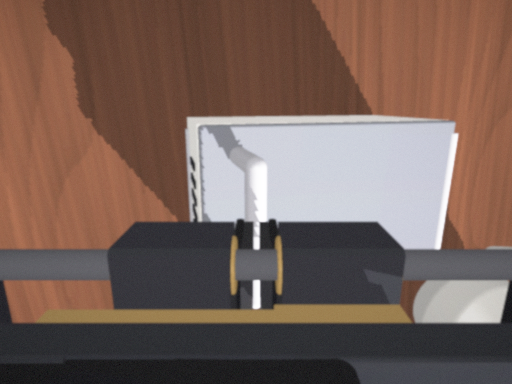

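```bash
python3 - <<'E'
from kin import *
from look import *
o=get_obs();p0,T0=cur(o);print(o["time_s"],o["grip_width"])
c=dict(np.load("wrist4.npz"));w=cloud(c);K=c["K"];A=R.from_euler("xyz",c["attitude"],degrees=True)
print(c["origin"],c["attitude"])
for d in (0,.019,.05,.1):
    v=A.inv().apply(p0-T0.apply([0,0,d])-c["origin"]);print(d,K@v/v[2],v[2])
for r in range(205,320,6): print(r,[(u,(T0.inv().apply(w[r,u]-p0)*1000).round(0).tolist()) for u in (243,256,273)])
cv2.imwrite("pics/w4c.png",cv2.resize(c["img"][130:330,180:340,::-1],None,fx=3,fy=3,interpolation=cv2.INTER_CUBIC))
E
```

```text
6.1 0.0010522706144253358
[0.47242065 0.2706046  0.32173258] [165.00869766 -15.01003126  -4.28519597]
0 [254.77037462 217.98777225   1.        ] 0.20623682492920586
0.019 [254.65593354 229.41400333   1.        ] 0.18788080231212773
0.05 [254.41210336 253.75893404   1.        ] 0.15793150225268443
0.1 [253.73809713 321.05427226   1.        ] 0.10962617957616295
205 [(243, [2.0, -8.0, 19.0]), (256, [17.0, 1.0, -26.0]), (273, [0.0, 13.0, 25.0])]
211 [(243, [-2.0, -8.0, 20.0]), (256, [14.0, 1.0, -26.0]), (273, [-4.0, 13.0, 26.0])]
217 [(243, [-7.0, -8.0, 20.0]), (256, [10.0, 1.0, -26.0]), (273, [-8.0, 13.0, 25.0])]
223 [(243, [12.0, -6.0, -39.0]), (256, [6.0, 1.0, -25.0]), (273, [12.0, 9.0, -39.0])]
229 [(243, [10.0, -6.0, -44.0]), (256, [3.0, 1.0, -26.0]), (273, [11.0, 9.0, -47.0])]
235 [(243, [10.0, -5.0, -52.0]), (256, [-0.0, 1.0, -26.0]), (273, [12.0, 9.0, -54.0])]
241 [(243, [10.0, -5.0, -58.0]), (256, [-4.0, 1.0, -26.0]), (273, [11.0, 8.0, -61.0])]
247 [(243, [10.0, -5.0, -64.0]), (256, [-8.0, 1.0, -26.0]), (273, [12.0, 8.0, -68.0])]
253 [(243, [33.0, -3.0, -118.0]), (256, [33.0, 1
[... 310 characters left out ...]
]
277 [(243, [28.0, -3.0, -120.0]), (256, [27.0, 1.0, -118.0]), (273, [28.0, 5.0, -119.0])]
283 [(243, [2.0, -4.0, -80.0]), (256, [-30.0, 1.0, -27.0]), (273, [9.0, 7.0, -91.0])]
289 [(243, [1.0, -4.0, -81.0]), (256, [-33.0, 1.0, -27.0]), (273, [7.0, 7.0, -92.0])]
295 [(243, [-2.0, -4.0, -81.0]), (256, [-38.0, 1.0, -26.0]), (273, [5.0, 7.0, -92.0])]
301 [(243, [-4.0, -4.0, -82.0]), (256, [-42.0, 1.0, -26.0]), (273, [2.0, 7.0, -92.0])]
307 [(243, [-8.0, -4.0, -81.0]), (256, [nan, nan, nan]), (273, [1.0, 7.0, -93.0])]
313 [(243, [24.0, -2.0, -130.0]), (256, [24.0, 1.0, -130.0]), (273, [24.0, 5.0, -129.0])]
319 [(243, [24.0, -2.0, -132.0]), (256, [25.0, 1.0, -133.0]), (273, [24.0, 5.0, -131.0])]
```

View pics/w4c.png

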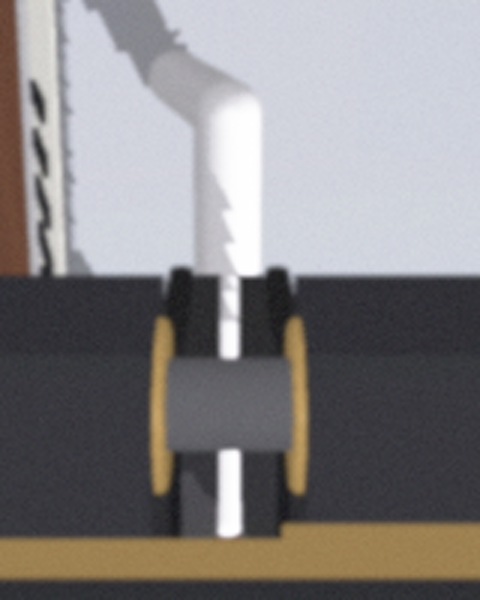

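```bash
python3 - <<'E'
from kin import *
from look import *
o=get_obs();print(o["grip_width"],o["time_s"])
for t,po,ro in (("1",[ 0.47679047,-0.08749253,0.19849689],[160.92663,-5.13937,83.77496]),("2",[0.49249344,0.19564871,0.23070698],[164.975,.033,85.439])):
    w=cloud(dict(np.load(f"wrist{t}.npz")));T0=R.from_euler("xyz",ro,degrees=True)
    q=(T0.inv().apply((w-po).reshape(-1,3))*1000).reshape(w.shape)
    print(t)
    for r in range(212,312,8): print(r,[(u,q[r,u].round(0).tolist()) for u in (190,200,208,305,315)])
c=dict(np.load("wrist2.npz"))
cv2.imwrite("pics/w2c.png",cv2.resize(c["img"][190:330,130:390,::-1],None,fx=3,fy=3,interpolation=cv2.INTER_CUBIC))
E
```

```text
0.0010522706144253358 6.1
1
212 [(190, [-57.0, -78.0, 177.0]), (200, [-56.0, -65.0, 174.0]), (208, [-42.0, -50.0, 135.0]), (305, [-33.0, 48.0, 109.0]), (315, [-34.0, 59.0, 112.0])]
220 [(190, [-66.0, -78.0, 175.0]), (200, [12.0, -28.0, -35.0]), (208, [-50.0, -50.0, 132.0]), (305, [-41.0, 48.0, 106.0]), (315, [12.0, 31.0, -35.0])]
228 [(190, [-77.0, -79.0, 176.0]), (200, [12.0, -26.0, -46.0]), (208, [10.0, -23.0, -41.0]), (305, [10.0, 25.0, -41.0]), (315, [12.0, 29.0, -46.0])]
236 [(190, [12.0, -29.0, -57.0]), (200, [10.0, -25.0, -52.0]), (208, [11.0, -21.0, -53.0]), (305, [11.0, 23.0, -53.0]), (315, [12.0, 27.0, -56.0])]
244 [(190, [12.0, -27.0, -65.0]), (200, [10.0, -24.0, -61.0]), (208, [8.0, -21.0, -56.0]), (305, [9.0, 23.0, -58.0]), (315, [10.0, 27.0, -61.0])]
252 [(190, [33.0, -16.0, -117.0]), (200, [33.0, -14.0, -117.0]), (208, [34.0, -12.0, -117.0]), (305, [34.0, 13.0, -117.0]), (315, [33.0, 16.0, -116.0])]
260 [(190, [32.0, -16.0, -118.0]), (200, [32.0, -13.0, -119.0]), (208, [32.0, -11.0, -118.0]), (305, [32.0, 13.0, -119.0]), (315, [32.0, 16.0, -118.0])]
268 [(190, [30.0, -
[... 2157 characters left out ...]
19.0]), (208, [28.0, -11.0, -120.0]), (305, [28.0, 13.0, -120.0]), (315, [28.0, 16.0, -120.0])]
284 [(190, [4.0, -24.0, -83.0]), (200, [1.0, -21.0, -79.0]), (208, [-178.0, -67.0, 219.0]), (305, [-203.0, 77.0, 260.0]), (315, [3.0, 24.0, -81.0])]
292 [(190, [-1.0, -25.0, -82.0]), (200, [-2.0, -21.0, -80.0]), (208, [-193.0, -67.0, 221.0]), (305, [-216.0, 77.0, 259.0]), (315, [-1.0, 24.0, -81.0])]
300 [(190, [-4.0, -25.0, -82.0]), (200, [-5.0, -21.0, -80.0]), (208, [-205.0, -68.0, 220.0]), (305, [-231.0, 78.0, 260.0]), (315, [-4.0, 24.0, -82.0])]
308 [(190, [-8.0, -25.0, -81.0]), (200, [-8.0, -21.0, -81.0]), (208, [-219.0, -68.0, 221.0]), (305, [-244.0, 78.0, 258.0]), (315, [-8.0, 24.0, -82.0])]
```

View pics/w2c.png

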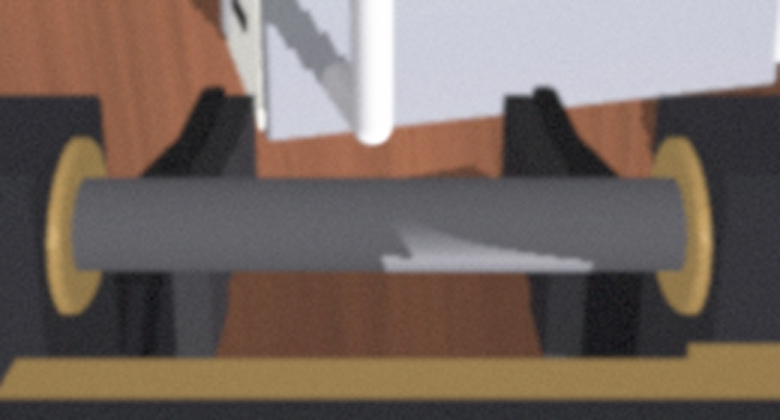

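>>> arm_command:
  targets:
    - [[0, 0, 0, 0, 0, 0, 0], [0, 0, 0, 0, 0, 0, 0], [0, 0, 0, 0, 0, 0, 0], [0, 0, 0, 0, 0, 0, 0], [0, 0, 0.006, 0, 0, 0, 0], [0, 0, 0.012, 0, 0, 0, 0], [0, 0, 0.018, 0, 0, 0, 0], [0, 0, 0.018, 0, 0, 0, 0]]

```text
time_s: 6.9
tool_pos: [0.5207, 0.1953, 0.1148]
tool_rot: [165.1, 0.1, 85.6]
force: [-0.8, 0.0, -0.2]
grip_width: 0.0432
```

```bash
python3 - <<'E'
from kin import *
from look import *
look("5",["wrist","scene"])
o=get_obs();p0,T0=cur(o);print(o["grip_width"],o["time_s"],p0,o["force"])
w=cloud(dict(np.load(f"wrist5.npz")))
q=(T0.inv().apply((w-p0).reshape(-1,3))*1000).reshape(w.shape)
for r in range(140,240,6): print(r,[(u,q[r,u].round(0).tolist()) for u in (190,200,208,255,305,315)])
E
```

```text
0.04310034087678954 7.0 [0.52114095 0.19573438 0.115876  ] [-0.51187352  0.62309385 -0.51150031]
140 [(190, [45.0, -44.0, 27.0]), (200, [49.0, -32.0, -6.0]), (208, [49.0, -27.0, -5.0]), (255, [48.0, -1.0, 4.0]), (305, [47.0, 31.0, 13.0]), (315, [47.0, 37.0, 14.0])]
146 [(190, [41.0, -45.0, 29.0]), (200, [46.0, -32.0, -6.0]), (208, [45.0, -28.0, -5.0]), (255, [44.0, -1.0, 3.0]), (305, [43.0, 31.0, 12.0]), (315, [43.0, 37.0, 14.0])]
152 [(190, [36.0, -46.0, 32.0]), (200, [42.0, -32.0, -5.0]), (208, [42.0, -28.0, -4.0]), (255, [41.0, -1.0, 4.0]), (305, [39.0, 31.0, 13.0]), (315, [39.0, 37.0, 13.0])]
158 [(190, [32.0, -46.0, 35.0]), (200, [39.0, -32.0, -6.0]), (208, [39.0, -28.0, -5.0]), (255, [42.0, -0.0, -26.0]), (305, [36.0, 31.0, 12.0]), (315, [35.0, 38.0, 14.0])]
164 [(190, [27.0, -47.0, 39.0]), (200, [35.0, -32.0, -6.0]), (208, [35.0, -28.0, -5.0]), (255, [42.0, -0.0, -41.0]), (305, [32.0, 31.0, 13.0]), (315, [31.0, 38.0, 14.0])]
170 [(190, [24.0, -46.0, 32.0]), (200, [32.0, -32.0, -7.0]), (208, [31.0, -28.0, -4.0]), (255, [39.0, -0.0, -43.0]), (305, [28.0, 31.0, 12.0]), (315, [28.
[... 1199 characters left out ...]
0])]
218 [(190, [-18.0, -51.0, 48.0]), (200, [11.0, -29.0, -31.0]), (208, [2.0, -29.0, -6.0]), (255, [16.0, -0.0, -45.0]), (305, [-5.0, 33.0, 13.0]), (315, [-6.0, 40.0, 15.0])]
224 [(190, [-35.0, -59.0, 81.0]), (200, [11.0, -28.0, -40.0]), (208, [10.0, -24.0, -36.0]), (255, [12.0, -0.0, -43.0]), (305, [9.0, 25.0, -35.0]), (315, [11.0, 29.0, -40.0])]
230 [(190, [-32.0, -54.0, 59.0]), (200, [11.0, -26.0, -48.0]), (208, [9.0, -23.0, -43.0]), (255, [10.0, -0.0, -45.0]), (305, [10.0, 24.0, -43.0]), (315, [11.0, 28.0, -47.0])]
236 [(190, [11.0, -30.0, -54.0]), (200, [10.0, -26.0, -52.0]), (208, [10.0, -22.0, -52.0]), (255, [7.0, -0.0, -45.0]), (305, [9.0, 23.0, -50.0]), (315, [12.0, 27.0, -55.0])]
```

View pics/wrist5.png

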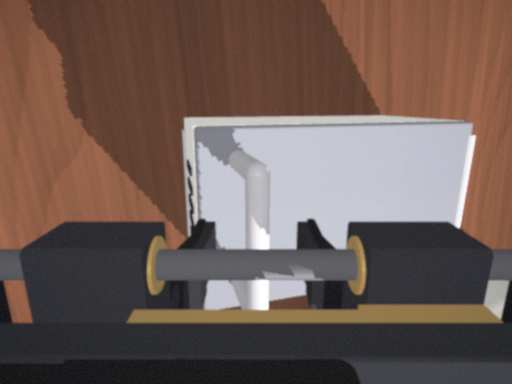

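>>> arm_command:
  targets:
    - [[0, 0, 0.005, 0, 0, 0, 0], [0, 0, 0.01, 0, 0, 0, 0], [0, 0, 0.01, 0, 0, 0, 0.5], [0, 0, 0.01, 0, 0, 0, 1], [0, 0, 0.01, 0, 0, 0, 1], [0, 0, 0.01, 0, 0, 0, 1], [0, 0, 0.01, 0, 0, 0, 1], [0, 0, 0.01, 0, 0, 0, 1], [0, 0, 0.01, 0, 0, 0, 1], [0, 0, 0.01, 0, 0, 0, 1]]
  newtons: 40

```text
time_s: 8.0
tool_pos: [0.5235, 0.1956, 0.1066]
tool_rot: [165.0, 0.0, 85.7]
force: [-2.9, -0.0, 1.6]
grip_width: 0.0107
```

>>> arm_command:
  targets:
    - [[0, 0, 0, 0, 0, 0, 1], [0, 0, 0, 0, 0, 0, 1]]

```text
time_s: 8.2
tool_pos: [0.5235, 0.1957, 0.1066]
tool_rot: [165.0, 0.0, 85.7]
force: [-4.0, -0.1, 2.0]
grip_width: 0.0108
```

```bash
cat >> h.py <<'E'
def arc(b,p0,T0,ds,pivot=1.0):
    H=BOX[b];ax=R.from_euler("z",H["yaw"],degrees=True).apply([0,1,0])
    for d in ds:
        r=R.from_rotvec(ax*np.radians(d));print(round(d,2),rel(H["hinge"]+r.apply(p0-H["hinge"]),r*T0,p0,T0).tolist())
E
python3 - <<'E'
from kin import *
from look import *
o=get_obs();p0,T0=cur(o);print(p0,o["tool_rot"],o["qpos"],o["force"],o["wrist_torque"],o["time_s"])
print((p0-T0.apply([0,0,.048])),bar("cut",1.2))
arc("cut",p0,T0,np.arange(2,21,2))
E
```

```text
[0.52352707 0.19565092 0.10658538] [1.65019803e+02 2.74629134e-02 8.56543389e+01] [  7.05686114   2.09982457 -36.45669594 114.16922363  12.04821346
  52.18722383 -39.99406298] [-4.00411312 -0.05822191  2.04078786] [-0.01110881  0.88662931 -0.02794432] 8.2
[0.51115714 0.19661323 0.15295411] [0.51340395 0.19395111 0.1521544 ]
2 [-0.0, 0.0018, -0.0054, 2.0, 0.0088, 0.0014]
4 [-0.0, 0.0037, -0.0108, 4.0, 0.0176, 0.0027]
6 [-0.0, 0.0059, -0.0161, 5.9999, 0.0265, 0.0041]
8 [-0.0, 0.0082, -0.0214, 7.9999, 0.0353, 0.0055]
10 [-0.0, 0.0108, -0.0265, 9.9999, 0.0441, 0.0068]
12 [-0.0, 0.0135, -0.0316, 11.9999, 0.0529, 0.0082]
14 [-0.0, 0.0163, -0.0365, 13.9999, 0.0618, 0.0096]
16 [-0.0001, 0.0194, -0.0414, 15.9998, 0.0706, 0.011]
18 [-0.0001, 0.0226, -0.0461, 17.9998, 0.0794, 0.0123]
20 [-0.0001, 0.026, -0.0507, 19.9998, 0.0882, 0.0137]
```

>>> arm_command:
  targets:
    - [[0, 0.0018, -0.0054, 2, 0, 0, 1], [0, 0.0037, -0.0108, 4, 0, 0, 1], [0, 0.0059, -0.0161, 6, 0, 0, 1], [0, 0.0082, -0.0214, 8, 0, 0, 1], [0, 0.0108, -0.0265, 10, 0, 0, 1], [0, 0.0135, -0.0316, 12, 0, 0, 1], [0, 0.0163, -0.0365, 14, 0, 0, 1], [0, 0.0194, -0.0414, 16, 0, 0, 1], [0, 0.0226, -0.0461, 18, 0, 0, 1], [0, 0.026, -0.0507, 20, 0, 0, 1]]

```text
time_s: 9.2
tool_pos: [0.5348, 0.1947, 0.1613]
tool_rot: [-174.8, 0.0, 85.7]
force: [-3.0, 1.2, -3.7]
grip_width: 0.0106
```

```bash
cat > lid.py <<'E'
from look import *
def lidang(c,b):
    # fit lid outer face angle from camera cloud
    H=BOX[b];A=R.from_euler("z",H["yaw"],degrees=True)
    w=cloud(c).reshape(-1,3);w=w[~np.isnan(w[:,0])]
    l=A.inv().apply(w-H["hinge"]);hw=.06 if b=="cut" else .13
    k=(abs(l[:,1])<hw-.008)&(l[:,0]<-.005)&(l[:,0]>-.2)&(l[:,2]>-.01)&(l[:,2]<.24);l=l[k]
    r=np.hypot(l[:,0],l[:,2]);l=l[(r<.2)&(r>.03)]
    # scan
    best=(0,)
    for a in np.arange(-3,70,.25):
        t=np.radians(a);e=l[:,0]*np.sin(t)+l[:,2]*np.cos(t)-.008
        s=(abs(e)<.004).sum()
        if s>best[0]: best=(s,a)
    t=np.radians(best[1]);
    for _ in range(4):
        k=abs(l[:,0]*np.sin(t)+l[:,2]*np.cos(t)-.008)<.006
        m=np.polyfit(-l[k,0],l[k,2],1) if k.sum()>10 else (0,0); 
        X=np.c_[l[k,0],l[k,2]];X=X-X.mean(0);n=np.linalg.svd(X,full_matrices=False)[2][1];n*=np.sign(n[1]);t=np.arctan2(n[0],n[1])
    off=np.mean(l[k,0]*np.sin(t)+l[k,2]*np.cos(t))
    return best,np.degrees(t),off,k.sum()
E
python3 - <<'E'
from kin import *
from lid import *
for b in ("cut","plate"):
  for n in ("top0","scene0"): print(b,n,lidang(dict(np.load(n+".npz")),b))
look("6",["top","scene"])
for n in ("top6","scene6"): print(n,lidang(dict(np.load(n+".npz")),"cut"))
o=get_obs();p0,T0=cur(o);print(p0,o["tool_rot"],o["qpos"],o["force"],o["wrist_torque"],o["time_s"],o["grip_width"])
arc("cut",p0,T0,[2,4,6,8,10,12,14,16,17.5,18.8])
E
```

```text
cut top0 ((np.int64(1347), np.float64(2.0)), np.float64(1.1825007933204497), np.float64(0.009104080720928706), np.int64(1565))
cut scene0 ((np.int64(1622), np.float64(0.75)), np.float64(1.1470122506409883), np.float64(0.007164951691431328), np.int64(1643))
plate top0 ((np.int64(3164), np.float64(0.75)), np.float64(-0.06550695608641163), np.float64(0.009193350160769909), np.int64(3718))
plate scene0 ((np.int64(2268), np.float64(-0.25)), np.float64(-0.12086769123603891), np.float64(0.00763701698280687), np.int64(2304))
top6 ((np.int64(386), np.float64(21.25)), np.float64(21.267845296389662), np.float64(0.008353968731780414), np.int64(443))
scene6 ((np.int64(1647), np.float64(20.75)), np.float64(21.23660471117199), np.float64(0.006889559229297115), np.int64(1678))
[0.53533998 0.19476389 0.16191467] [-1.74778773e+02 -4.19830361e-03  8.56219455e+01] [  7.61512369  16.72688806 -34.5173224   91.60787789   6.85928166
  79.10433162 -32.07284241] [-4.19292415 -0.61739722  2.71183255] [-0.08981704  0.76302471  0.01933157] 9.3 0.010776209953339999
2 [-0.0, 0.0017, -0.0055, 2.0, 0.0077, -0.0006]
4 [-0.0, 0.0037, -0.0108, 4.0, 0.0155, -0.0011]
6 [-0.0, 0.0058, -0.0162, 6.0, 0.0232, -0.0017]
8 [-0.0, 0.0081, -0.0214, 7.9999, 0.0309, -0.0022]
10 [-0.0, 0.0106, -0.0266, 9.9999, 0.0386, -0.0028]
12 [-0.0001, 0.0133, -0.0316, 11.9999, 0.0464, -0.0034]
14 [-0.0001, 0.0161, -0.0366, 13.9999, 0.0541, -0.0039]
16 [-0.0001, 0.0191, -0.0415, 15.9999, 0.0618, -0.0045]
17.5 [-0.0001, 0.0215, -0.0451, 17.4999, 0.0676, -0.0049]
18.8 [-0.0001, 0.0236, -0.0481, 18.7999, 0.0726, -0.0053]
```

View pics/scene6.png

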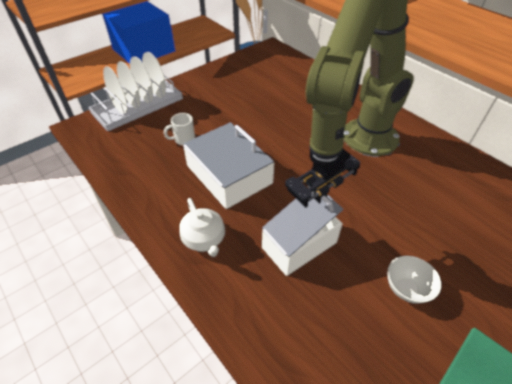

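>>> arm_command:
  targets:
    - [[0, 0.0017, -0.0055, 2, 0, 0, 1], [0, 0.0037, -0.0108, 4, 0, 0, 1], [0, 0.0058, -0.0162, 6, 0, 0, 1], [0, 0.0081, -0.0214, 8, 0, 0, 1], [0, 0.0106, -0.0266, 10, 0, 0, 1], [0, 0.0133, -0.0316, 12, 0, 0, 1], [0, 0.0161, -0.0366, 14, 0, 0, 1], [0, 0.0191, -0.0415, 16, 0, 0, 1], [0, 0.0236, -0.0481, 18.8, 0, 0, 1], [0, 0.0236, -0.0481, 18.8, 0, 0, 1]]

```text
time_s: 10.3
tool_pos: [0.5637, 0.1926, 0.2075]
tool_rot: [-156.0, -0.0, 85.6]
force: [-2.9, -0.6, 0.7]
grip_width: 0.0108
```

```bash
python3 - <<'E'
from kin import *
from lid import *
look("7",["top","scene"])
for n in ("top7","scene7"): print(n,lidang(dict(np.load(n+".npz")),"cut"))
o=get_obs();p0,T0=cur(o);print(p0,o["tool_rot"],o["qpos"],o["force"],o["wrist_torque"],o["time_s"],o["grip_width"])
E
```

```text
lid.py:19: RuntimeWarning: Mean of empty slice.
  X=np.c_[l[k,0],l[k,2]];X=X-X.mean(0);n=np.linalg.svd(X,full_matrices=False)[2][1];n*=np.sign(n[1]);t=np.arctan2(n[0],n[1])
  ret = um.true_divide(
Traceback (most recent call last):
  File "lid.py", line 19, in lidang
    X=np.c_[l[k,0],l[k,2]];X=X-X.mean(0);n=np.linalg.svd(X,full_matrices=False)[2][1];n*=np.sign(n[1]);t=np.arctan2(n[0],n[1])
                                           ~~~~~~~~~~~~~~~~~~~~~~~~~~~~~~~~~~~~~~~^^^
IndexError: index 1 is out of bounds for axis 0 with size 0
```

```bash
python3 - <<'E'
from kin import *
from lid import *
print(lidang(dict(np.load("scene7.npz")),"cut"))
o=get_obs();p0,T0=cur(o);print(p0,o["tool_rot"],o["qpos"],o["force"],o["wrist_torque"],o["time_s"],o["grip_width"])
E
```

```text
((np.int64(1590), np.float64(39.75)), np.float64(40.24207563093184), np.float64(0.006890951081704828), np.int64(1614))
[0.56384125 0.1924898  0.20743165] [-1.56233212e+02  2.98547635e-02  8.56348880e+01] [  3.82169437  34.32144483 -32.41888549  66.97171926   5.63949075
 103.92197323 -31.11647005] [-2.22023025  1.03486778 -1.11338192] [-0.01726385 -0.30370587  0.01435453] 10.4 0.010410040952346777
```

View pics/scene7.png

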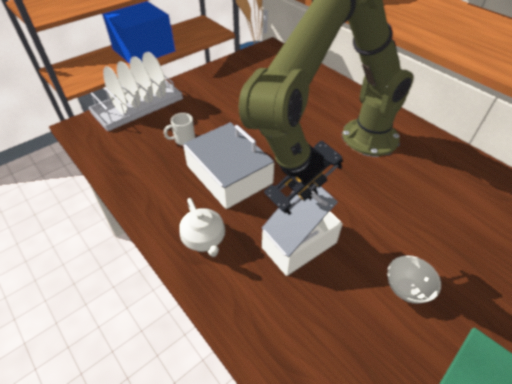

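>>> arm_command:
  targets:
    - [[0, 0, 0, 0, 0, 0, 0.5], [0, 0, 0, 0, 0, 0, 0.2], [0, 0, 0, 0, 0, 0, 0.2], [0, 0, 0, 0, 0, 0, 0.2], [0, 0, -0.01, 0, 0, 0, 0.2], [0, 0, -0.03, 0, 0, 0, 0.2], [0, 0, -0.06, 0, 0, 0, 0.2], [0, 0, -0.1, 0, 0, 0, 0.2], [0, 0, -0.1, 0, 0, 0, 0.2]]

```text
time_s: 11.3
tool_pos: [0.6066, 0.1899, 0.305]
tool_rot: [-156.7, -0.2, 85.5]
force: [0.5, 0.6, 0.7]
grip_width: 0.0349
```

```bash
python3 - <<'E'
from kin import *
from lid import *
look("8",["top","scene"])
for n in ("top8","scene8"):
  try: print(n,lidang(dict(np.load(n+".npz")),"cut"))
  except Exception as e: print(e)
P,e=fit()
o=get_obs();add(o);p0,T0=cur(o);print(p0,o["tool_rot"],o["qpos"],o["force"],o["time_s"],o["grip_width"])
q=o["qpos"]
G=lambda th,back:(bar("plate",0)+tool("plate",th).apply([0,0,.048-back]),tool("plate",th))
for th,b in ((15,.1),(15,0),(20,0)):
    p,T=G(th,b);print(th,b,p,rel(p,T,p0,T0),ik(p,T,P,D[2][0],8))
w=np.array([.50,-.05,.31]);print(rel(w,tool("plate",5),p0,T0),ik(w,tool("plate",5),P,q,8))
E
```

```text
top8 ((np.int64(287), np.float64(40.25)), np.float64(41.3445569322127), np.float64(0.005219629462437621), np.int64(292))
scene8 ((np.int64(1974), np.float64(40.0)), np.float64(40.30810956812984), np.float64(0.006801811876841436), np.int64(2019))
[0.60448809 0.18997755 0.30072245] [-1.56352372e+02 -5.67852779e-02  8.56314496e+01] [ -0.21655935  38.50524581 -30.91888229  49.17746479   6.6937021
 116.82931443 -31.09312017] [-0.11071266 -0.10251525  0.77806655] 11.4 0.035011071688402125
15 0.1 [ 0.47907313 -0.1902232   0.19872814] [ -0.3888  -0.0473   0.1316 -38.6462  -0.1321  -0.98  ] (array([ 21.85525169,  -9.87756162,   0.54486212, 113.99041737,
        -5.3825753 ,  61.77679276,  20.96342942]), np.float64(2.3574489288633496e-05), np.float64(2.2828811776245727e-05))
15 0 [ 0.50490948 -0.19175817  0.10213556] [-3.88400e-01  1.52000e-02  2.09700e-01 -3.86462e+01 -1.32100e-01
 -9.80000e-01] (array([ 21.82090314,  -2.17850655,  -0.44118083, 118.59789672,
        -6.05782922,  49.44055979,  21.34831724]), np.float64(3.166119397482944e-05), np.float64(1.9875400401861527e-05))
20 0 [ 0.5088961  -0.19199502  0.10339475] [-3.88300e-01  1.83000e-02  2.07000e-01 -4.36461e+01 -8.97000e-02
 -9.90000e-01] (array([ 21.88957792,  -5.07457003,   0.70093711, 122.45663942,
        -9.22387102,  44.02193934,  24.78894405]), np.float64(3.983400272622286e-05), np.float64(3.678718867870986e-05))
[-2.47200e-01 -8.25000e-02  2.57000e-02 -2.86465e+01 -2.15200e-01
 -9.56500e-01] (array([ 15.73885156,  -5.32793853, -12.02880312,  95.98651164,
        -1.14177661,  84.22546532,   0.37735516]), np.float64(0.00014077100523368156), np.float64(0.00013341967612200717))
```

View pics/scene8.png

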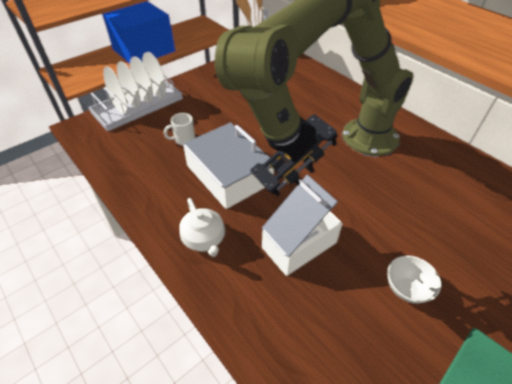

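>>> arm_command:
  targets:
    - [[-0.02, -0.006, 0, -2.5, 0, 0, 0], [-0.05, -0.014, 0, -5, 0, -0.1, 0], [-0.08, -0.025, 0.005, -8, 0, -0.2, 0], [-0.11, -0.035, 0.01, -11, 0, -0.3, 0], [-0.14, -0.045, 0.014, -15, -0.1, -0.5, 0], [-0.17, -0.055, 0.018, -19, -0.1, -0.6, 0], [-0.2, -0.065, 0.022, -23, -0.2, -0.8, 0], [-0.225, -0.075, 0.024, -26, -0.2, -0.9, 0], [-0.247, -0.0825, 0.0257, -28.6, -0.2, -1, 0], [-0.247, -0.0825, 0.0257, -28.6, -0.2, -1, 0]]

```text
time_s: 12.4
tool_pos: [0.4964, -0.0544, 0.3092]
tool_rot: [175.2, 0.2, 86.2]
force: [-0.2, -0.5, 0.3]
grip_width: 0.0436
```

>>> arm_command:
  targets:
    - [[0, 0, 0, 0, 0, 0, 0], [0, 0, 0, 0, 0, 0, 0]]

```text
time_s: 12.6
tool_pos: [0.4994, -0.0489, 0.3089]
tool_rot: [175.3, 0.0, 86.8]
force: [0.7, -0.1, 0.5]
grip_width: 0.0435
```

```bash
python3 - <<'E'
from kin import *
from lid import *
P,e=fit()
o=get_obs();add(o);p0,T0=cur(o);print(p0,o["tool_rot"],o["qpos"],o["force"],o["time_s"],o["grip_width"])
G=lambda th,back:(bar("plate",0)+tool("plate",th).apply([0,0,.048-back]),tool("plate",th))
p,T=G(15,.1);print(p,rel(p,T,p0,T0))
E
```

```text
[ 0.49937198 -0.04886737  0.3088706 ] [1.75260503e+02 5.18369670e-03 8.67646718e+01] [ 30.23888688  -5.11434201 -25.48949071  95.54082369  -2.32964221
  84.3409564    1.64584561] [ 0.74770788 -0.08108195  0.45039649] 12.6 0.04350831152160239
[ 0.47907313 -0.1902232   0.19872814] [ -0.1423  -0.0213   0.1088 -10.2605  -0.0232   0.1633]
```

>>> arm_command:
  targets:
    - [[-0.035, -0.005, 0.01, -2.5, 0, 0, 0], [-0.07, -0.01, 0.03, -5, 0, 0, 0], [-0.105, -0.016, 0.06, -8, 0, 0, 0], [-0.142, -0.021, 0.085, -10.2, 0, 0.1, 0], [-0.142, -0.021, 0.109, -10.2, 0, 0.1, 0], [-0.142, -0.021, 0.109, -10.2, 0, 0.1, 0], [-0.142, -0.021, 0.109, -10.2, 0, 0.1, 0], [-0.142, -0.021, 0.109, -10.2, 0, 0.1, 0]]

```text
time_s: 13.4
tool_pos: [0.4811, -0.1902, 0.2009]
tool_rot: [164.9, 0.1, 86.7]
force: [-0.5, -1.2, 0.8]
grip_width: 0.0437
```

```bash
python3 - <<'E'
from kin import *
from lid import *
look("9",["wrist","scene"])
try: print(lidang(dict(np.load("scene9.npz")),"cut"))
except Exception as e: print(e)
o=get_obs();add(o);p0,T0=cur(o);print(p0,o["tool_rot"],o["qpos"],o["force"],o["time_s"],o["grip_width"])
G=lambda th,back:(bar("plate",0)+tool("plate",th).apply([0,0,.048-back]),tool("plate",th))
p,T=G(15,0);print(p,rel(p,T,p0,T0))
w=cloud(dict(np.load("wrist9.npz")));q=(T0.inv().apply((w-p0).reshape(-1,3))*1000).reshape(w.shape)
for r in range(130,230,15): print(r,[(u,q[r,u].round(0).tolist()) for u in (235,242,248,252,256,260,266)])
E
```

```text
((np.int64(1978), np.float64(39.75)), np.float64(40.31476840349031), np.float64(0.006761907257386334), np.int64(2009))
[ 0.48077627 -0.19065606  0.20093044] [1.64864482e+02 8.40705112e-02 8.66897847e+01] [ 37.39745542  -9.52664257 -13.33544673 113.2783768   -8.38449799
  61.98548622  23.7014376 ] [0.54261137 0.41353677 0.30836679] 13.5 0.04327615886094784
[ 0.50490948 -0.19175817  0.10213556] [ 0.0004 -0.0025  0.1017  0.1356  0.0578  0.1086]
130 [(235, [48.0, -16.0, 79.0]), (242, [50.0, -9.0, 54.0]), (248, [51.0, -5.0, 47.0]), (252, [51.0, -2.0, 47.0]), (256, [51.0, 1.0, 48.0]), (260, [47.0, 4.0, 95.0]), (266, [47.0, 10.0, 98.0])]
145 [(235, [35.0, -17.0, 91.0]), (242, [34.0, -11.0, 91.0]), (248, [40.0, -5.0, 47.0]), (252, [40.0, -2.0, 47.0]), (256, [40.0, 1.0, 48.0]), (260, [34.0, 4.0, 95.0]), (266, [34.0, 10.0, 97.0])]
160 [(235, [21.0, -17.0, 91.0]), (242, [21.0, -11.0, 92.0]), (248, [29.0, -5.0, 47.0]), (252, [29.0, -2.0, 47.0]), (256, [29.0, 1.0, 49.0]), (260, [21.0, 5.0, 96.0]), (266, [21.0, 10.0, 96.0])]
175 [(235, [8.0, -18.0, 90.0]), (242, [8.0, -11.0, 92.0]), (248, [18.0, -5.0, 46.0]), (252, [18.0, -2.0, 47.0]), (256, [17.0, 1.0, 49.0]), (260, [7.0, 5.0, 96.0]), (266, [6.0, 10.0, 98.0])]
190 [(235, [-6.0, -18.0, 91.0]), (242, [-6.0, -12.0, 93.0]), (248, [6.0, -5.0, 46.0]), (252, [6.0, -2.0, 46.0]), (256, [6.0, 1.0, 48.0]), (260, [-7.0, 5.0, 96.0]), (266, [-8.0, 10.0, 97.0])]
205 [(235, [-20.0, -18.0, 91.0]), (242, [-20.0, -12.0, 92.0]), (248, [-5.0, -5.0, 45.0]), (252, [-6.0, -2.0, 46.0]), (256, [-6.0, 1.0, 48.0]), (260, [-22.0, 5.0, 96.0]), (266, [-22.0, 10.0, 96.0])]
220 [(235, [-34.0, -18.0, 89.0]), (242, [-34.0, -12.0, 91.0]), (248, [-18.0, -5.0, 46.0]), (252, [-18.0, -2.0, 47.0]), (256, [-19.0, 1.0, 48.0]), (260, [-36.0, 5.0, 96.0]), (266, [-37.0, 11.0, 98.0])]
```

View pics/wrist9.png

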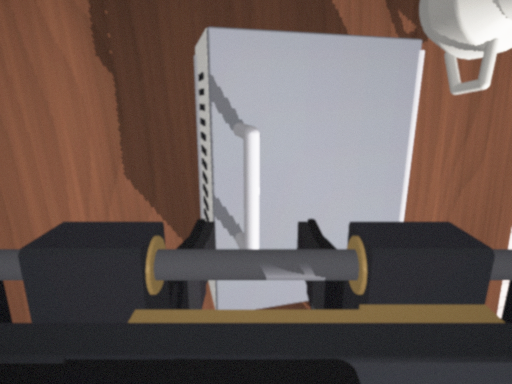

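>>> arm_command:
  targets:
    - [[0, -0.002, 0.02, 0, 0, 0, 0], [0, -0.002, 0.04, 0, 0, 0, 0], [0, -0.002, 0.06, 0, 0, 0, 0], [0, -0.002, 0.08, 0, 0, 0, 0], [0, -0.002, 0.09, 0, 0, 0, 0], [0, -0.002, 0.1, 0, 0, 0, 0], [0, -0.002, 0.1, 0, 0, 0, 0], [0, -0.002, 0.1, 0, 0, 0, 0]]

```text
time_s: 14.3
tool_pos: [0.5037, -0.193, 0.1029]
tool_rot: [164.9, 0.0, 86.6]
force: [0.8, -0.2, 0.9]
grip_width: 0.0436
```

>>> arm_command:
  targets:
    - [[0, 0, 0, 0, 0, 0, 1], [0, 0, 0, 0, 0, 0, 1], [0, 0, 0, 0, 0, 0, 1], [0, 0, 0, 0, 0, 0, 1], [0, 0, 0, 0, 0, 0, 1], [0, 0, 0, 0, 0, 0, 1], [0, 0, 0, 0, 0, 0, 1], [0, 0, 0, 0, 0, 0, 1]]
  newtons: 40

```text
time_s: 15.1
tool_pos: [0.5037, -0.193, 0.1025]
tool_rot: [164.9, 0.0, 86.6]
force: [2.5, -0.8, 0.2]
grip_width: 0.0107
```

```bash
python3 - <<'E'
from kin import *
from lid import *
P,e=fit()
o=get_obs();add(o);p0,T0=cur(o);print(p0,o["tool_rot"],o["qpos"],o["force"],o["time_s"],o["grip_width"])
arc("plate",p0,T0,np.arange(2,21,2))
H=BOX["plate"]["hinge"];ax=R.from_euler("z",-3.4,degrees=True).apply([0,1,0])
for d in (20,35,40,50):
    r=R.from_rotvec(ax*np.radians(d));print(d,ik(H+r.apply(p0-H),r*T0,P,o["qpos"],5))
E
```

```text
[ 0.50374427 -0.19297293  0.10251732] [1.64923264e+02 4.70950023e-02 8.65635785e+01] [ 36.62245179  -1.89751243 -14.75678249 118.2510387   -6.77874326
  49.42276198  22.1553776 ] [ 2.53119202 -0.81413276  0.22674287] 15.1 0.010710401196437
2 [-0.0, 0.0016, -0.0055, 2.0, -0.0008, -0.0019]
4 [-0.0, 0.0035, -0.0109, 4.0, -0.0016, -0.0038]
6 [-0.0, 0.0055, -0.0162, 6.0, -0.0024, -0.0058]
8 [-0.0, 0.0077, -0.0215, 8.0, -0.0032, -0.0077]
10 [-0.0, 0.0101, -0.0267, 10.0, -0.004, -0.0096]
12 [-0.0, 0.0127, -0.0318, 12.0, -0.0048, -0.0115]
14 [-0.0, 0.0154, -0.0368, 14.0, -0.0056, -0.0134]
16 [-0.0, 0.0184, -0.0417, 16.0, -0.0064, -0.0153]
18 [-0.0, 0.0215, -0.0465, 18.0, -0.0072, -0.0173]
20 [-0.0, 0.0247, -0.0512, 20.0, -0.008, -0.0192]
20 (array([ 29.53675504,  11.93533317, -14.36773469,  95.410739  ,
         4.10494244,  77.86176761,  10.88985619]), np.float64(6.77943705482064e-05), np.float64(7.357621884096748e-05))
35 (array([ 22.00011981,  25.37179454, -10.38198111,  76.17589422,
         7.42937705,  98.56142487,   8.24599902]), np.float64(0.0001408405096687964), np.float64(0.00012277405364770854))
40 (array([ 19.6420651 ,  30.35330012,  -8.7030726 ,  69.19491144,
         7.98912918, 105.4420197 ,   8.18891935]), np.float64(0.00017567414647729886), np.float64(0.0001410299870677131))
50 (array([  1.45675639,  40.81376503,  21.91379381,  56.66205189,
        -3.6088311 , 116.66      ,  18.50322599]), np.float64(1.6706314473254715), np.float64(1.5434135460439282))
```

>>> arm_command:
  targets:
    - [[0, 0.0016, -0.0055, 2, 0, 0, 1], [0, 0.0035, -0.0109, 4, 0, 0, 1], [0, 0.0055, -0.0162, 6, 0, 0, 1], [0, 0.0077, -0.0215, 8, 0, 0, 1], [0, 0.0101, -0.0267, 10, 0, 0, 1], [0, 0.0127, -0.0318, 12, 0, 0, 1], [0, 0.0154, -0.0368, 14, 0, 0, 1], [0, 0.0184, -0.0417, 16, 0, 0, 1], [0, 0.0215, -0.0465, 18, 0, 0, 1], [0, 0.0247, -0.0512, 20, 0, 0, 1]]

```text
time_s: 16.1
tool_pos: [0.5136, -0.1935, 0.1575]
tool_rot: [-174.9, 0.0, 86.6]
force: [1.5, 0.0, -2.4]
grip_width: 0.0108
```

```bash
python3 - <<'E'
from kin import *
from lid import *
P,e=fit()
look("10",["scene"]);
try: print(lidang(dict(np.load("scene10.npz")),"plate"))
except Exception as e: print(e)
o=get_obs();add(o);p0,T0=cur(o);print(p0,o["tool_rot"],o["qpos"],o["force"],o["time_s"],o["grip_width"])
# bar grasp follows arc, tool turns by fraction
H=BOX["plate"]["hinge"];ax=R.from_euler("z",-3.4,degrees=True).apply([0,1,0])
g0=p0-T0.apply([0,0,.048])
for d in range(3,31,3):
    r=R.from_rotvec(ax*np.radians(d));t=R.from_rotvec(ax*np.radians(d*.55))*T0
    g=H+r.apply(g0-H);p=g+t.apply([0,0,.048]);print(d,rel(p,t,p0,T0).tolist())
print(ik(p,t,P,o["qpos"],5))
E
```

```text
((np.int64(2413), np.float64(19.5)), np.float64(19.643521752484983), np.float64(0.007585122271209184), np.int64(2486))
[ 0.51397493 -0.1935042   0.15805217] [-1.74780858e+02  2.32979682e-02  8.65874295e+01] [ 31.49343561  12.33333949 -16.70069055  95.13027374   4.68811288
  78.20144526  10.42081276] [-1.77416425 -0.8684042  -0.46536249] 16.15 0.0108020806796278
3 [-0.0, 0.0036, -0.0082, 1.65, -0.0004, -0.0006]
6 [-0.0, 0.0077, -0.0161, 3.3, -0.0008, -0.0013]
9 [-0.0, 0.0121, -0.0238, 4.95, -0.0013, -0.0019]
12 [-0.0, 0.0169, -0.0312, 6.6, -0.0017, -0.0025]
15 [-0.0, 0.0221, -0.0383, 8.25, -0.0021, -0.0032]
18 [-0.0, 0.0277, -0.0451, 9.9, -0.0025, -0.0038]
21 [-0.0, 0.0336, -0.0515, 11.55, -0.003, -0.0044]
24 [-0.0, 0.0399, -0.0576, 13.2, -0.0034, -0.0051]
27 [-0.0, 0.0464, -0.0634, 14.85, -0.0038, -0.0057]
30 [-0.0, 0.0532, -0.0687, 16.5, -0.0042, -0.0064]
(array([ 22.6153446 ,  31.55183241, -14.10895434,  65.25521649,
         9.82842458, 105.60148313,   6.55342236]), np.float64(0.00010629382270377184), np.float64(8.266999150813965e-05))
```

View pics/scene10.png

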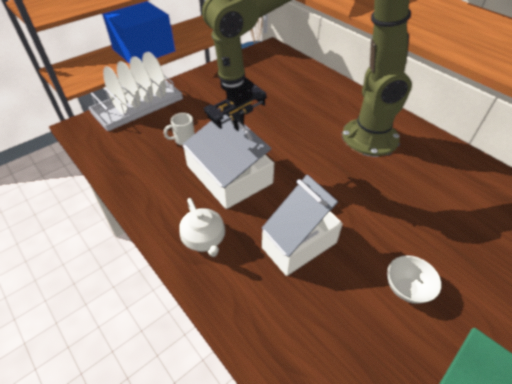

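>>> arm_command:
  targets:
    - [[0, 0.0036, -0.0082, 1.65, 0, 0, 1], [0, 0.0077, -0.0161, 3.3, 0, 0, 1], [0, 0.0121, -0.0238, 4.95, 0, 0, 1], [0, 0.0169, -0.0312, 6.6, 0, 0, 1], [0, 0.0221, -0.0383, 8.25, 0, 0, 1], [0, 0.0277, -0.0451, 9.9, 0, 0, 1], [0, 0.0336, -0.0515, 11.55, 0, 0, 1], [0, 0.0399, -0.0576, 13.2, 0, 0, 1], [0, 0.0464, -0.0634, 14.85, 0, 0, 1], [0, 0.0532, -0.0687, 16.5, 0, 0, 1]]

```text
time_s: 17.15
tool_pos: [0.5711, -0.1968, 0.2212]
tool_rot: [-158.2, -0.0, 86.5]
force: [-3.1, -0.1, -1.7]
grip_width: 0.0105
```

>>> arm_command:
  targets:
    - [[0, 0, 0, 0, 0, 0, 1], [0, 0, 0, 0, 0, 0, 1], [0, 0, 0, 0, 0, 0, 1]]

```text
time_s: 17.45
tool_pos: [0.5718, -0.1969, 0.2214]
tool_rot: [-158.4, 0.0, 86.5]
force: [-2.4, 0.8, -1.4]
grip_width: 0.0109
```

```bash
python3 - <<'E'
from kin import *
from lid import *
look("11",["scene","top","wrist"]);
for b in ("plate","cut"):
  for n in ("scene11","top11","wrist11"):
    try: print(b,n,lidang(dict(np.load(n+".npz")),b))
    except Exception as e: print(b,n,e)
o=get_obs();add(o);p0,T0=cur(o);print(p0,o["tool_rot"],o["qpos"],o["force"],o["time_s"],o["grip_width"])
H=BOX["plate"];g=R.from_euler("z",-H["yaw"],degrees=True).apply(p0-T0.apply([0,0,.048])-H["hinge"])
print(g,np.degrees(np.arctan2(g[2],-g[0]))-np.degrees(np.arctan2(48,175)),np.hypot(g[0],g[2]))
g0=p0-T0.apply([0,0,.048]);ax=R.from_euler("z",-3.4,degrees=True).apply([0,1,0])
for d in (.5,1,-.5,-1):
    r=R.from_rotvec(ax*np.radians(d));print(d,T0.inv().apply(r.apply(g0-H["hinge"])-(g0-H["hinge"])).round(4))
E
```

```text
plate scene11 ((np.int64(2392), np.float64(49.25)), np.float64(49.43254187584677), np.float64(0.007576650228134604), np.int64(2433))
plate top11 ((np.int64(1153), np.float64(49.75)), np.float64(49.31161057792734), np.float64(0.008843089085431556), np.int64(1188))
plate wrist11 ((np.int64(45762), np.float64(50.0)), np.float64(49.57825095694878), np.float64(0.007839512035409385), np.int64(45771))
cut scene11 ((np.int64(1980), np.float64(39.75)), np.float64(40.27747428000938), np.float64(0.006833661434707528), np.int64(2006))
cut top11 ((np.int64(1152), np.float64(40.5)), np.float64(40.30320865573368), np.float64(0.008221506467949492), np.int64(1239))
cut wrist11 tuple index out of range
[ 0.57216108 -0.19695429  0.22159788] [-1.58496300e+02  2.39999111e-02  8.65526759e+01] [ 23.72448955  31.40657913 -15.77068168  65.60176043  10.43740447
 105.40966078   6.05027575] [-0.82215545  0.88433487 -1.96908583] 17.6 0.010644433617892683
[-0.07754034 -0.00119435  0.16575679] 49.591804006811266 0.1829967684063959
0.5 [ 0.      0.0011 -0.0012]
1 [ 0.      0.0022 -0.0023]
-0.5 [-0.     -0.0011  0.0012]
-1 [-0.     -0.0022  0.0023]
```

View pics/scene11.png

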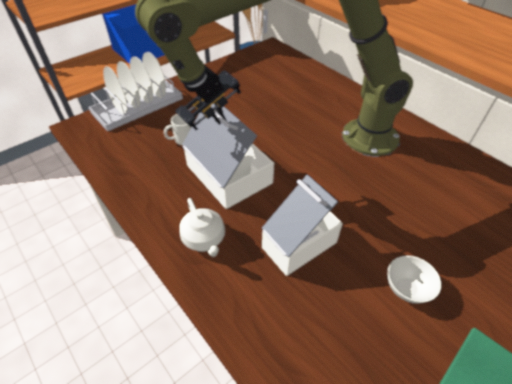

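View pics/wrist11.png

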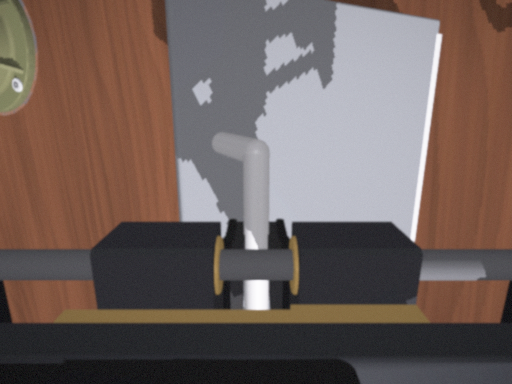

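Plate lid is about 49.5° open by three cameras, and the bar is firmly between the pads. I'll raise it another half degree and settle.

>>> arm_command:
  targets:
    - [[0, 0.0006, -0.0006, 0.2, 0, 0, 1], [0, 0.0011, -0.0012, 0.3, 0, 0, 1], [0, 0.0011, -0.0012, 0.3, 0, 0, 1], [0, 0.0011, -0.0012, 0.3, 0, 0, 1], [0, 0.0011, -0.0012, 0.3, 0, 0, 1], [0, 0.0011, -0.0012, 0.3, 0, 0, 1], [0, 0.0011, -0.0012, 0.3, 0, 0, 1], [0, 0.0011, -0.0012, 0.3, 0, 0, 1]]

```text
time_s: 18.4
tool_pos: [0.5741, -0.1971, 0.2226]
tool_rot: [-158.2, 0.0, 86.6]
force: [-4.0, 0.8, 0.6]
grip_width: 0.0107
```

```bash
python3 - <<'E'
from kin import *
from lid import *
look("12",["scene","top","wrist"]);
for b in ("plate","cut"):
  for n in ("scene12","top12","wrist12"):
    try: print(b,n,lidang(dict(np.load(n+".npz")),b)[:2])
    except Exception as e: print(b,n,e)
o=get_obs();print(o["tool_pos"],o["joint_velocities"].round(2),o["force"],o["time_s"],o["grip_width"])
E
```

```text
plate scene12 ((np.int64(2404), np.float64(50.25)), np.float64(50.18708941168743))
plate top12 ((np.int64(1134), np.float64(50.25)), np.float64(50.16067984291294))
plate wrist12 ((np.int64(45453), np.float64(50.75)), np.float64(50.36052601158404))
cut scene12 ((np.int64(1980), np.float64(40.0)), np.float64(40.22483648116262))
cut top12 ((np.int64(1174), np.float64(40.25)), np.float64(40.40696354424344))
cut wrist12 tuple index out of range
[ 0.57409055 -0.19705769  0.22262962] [ 0.15  0.05  0.1  -0.06  0.03  0.04  0.08] [-1.69479295  0.19804935  0.44333982] 18.55 0.010569683845912952
```

View pics/top12.png

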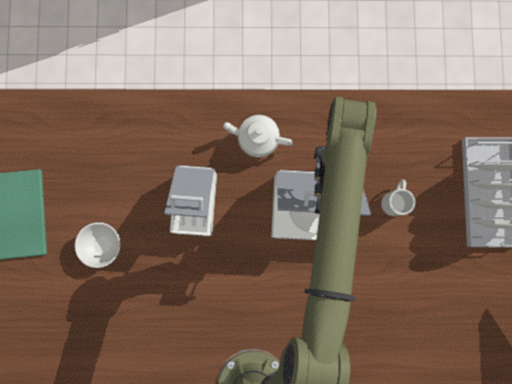

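Both lids stand at their angles. In the top view the teapot (258,136), mug (399,202) and bowl (98,246) are where they started. I'm handing it in.

```bash
python3 -c "
from cell import *
print(sign_off())"
```

```text
the job is handed in; nothing more can be done
None
```

Both lids are up and the job is handed in, at about 18.6 s of the 58 s allowed.

- **Cutlery lid:** I raised it and let go. My last camera checks put it at 40.2–40.4°, standing by itself, with no drift after release.
- **Plate lid:** I then raised it, and the gripper still holds it with a 40 N grip set and the arm still. The last checks gave 50.2° (scene and top cameras) and 50.4° (wrist camera).
- **Teapot, mug and bowl:** they look unmoved in the final top picture.

**What didn't go as expected:**
- **Joint limit:** an early forward-tilted approach was blocked by joint 2's limit, so I used less tilt.
- **Missed grasp:** the first close on the cutlery bar missed. The depth images show the fingertips about 29 mm short of the reported tool point. I lowered the arm to correct for that, and both grasps then held, with the opening at about 10.7 mm on the 12 mm bar.
- **No wrist reading:** the wrist camera gave no angle for the cutlery lid in the final check because it was out of view.

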